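# Stock the counter chiller and set its thermostat

## Task

Slide the chiller's cover fully open, lay all the butter cartons and the small white tubs that stand on the counter on the floor of its well, none on top of another, and slide the cover fully shut again. Leave the thermostat knob clicked in at the bold bar mark, and leave the tins and the roll of labels where they are.

Things in the scene. Friction and masses are not known exactly. Their poses are not given: they have to be found in the camera images.
- chiller: white counter-top chiller, fixed. Origin on the counter below the middle of its well; x away from the robot, y along its length (the way the cover opens), z up. Spans x -230 to 160, y -200 to 540 mm; top 200 mm above the counter, but along its robot side (x -230 to -125) a lower control ledge, 165 mm above the counter, carries the thermostat knob
- well (a point): middle of the steel well's flat floor, 135 mm above the counter, axes as the chiller's. The well is 240 (x) x 340 (y) mm inside and 65 mm deep below the rim, open at the top; the open cover lies beyond its +y end but for a strip of 16 mm
- cover (a joint): aluminium cover of the well, 262 x 352 x 6 mm, its top 210 mm above the counter; slides along the chiller's y: 0 m = fully shut, 0.33 m = fully open (both end stops). Needs about 2 N plus 8 N per m/s, stays where it is left
- cover_grip (a point): centre of the cover's black bar grip: 90 mm long (chiller's x), 14 mm thick (y), standing 30 mm above the cover near its -y edge. The point is 14 mm below the bar's top and moves with the cover; free room above, it can be pinched from above
- thermostat (a joint): thermostat knob on the ledge; value grows clockwise seen from above, 0 to 4.2 rad, a click position every 0.6 rad: 0 = off, pointer towards the chiller's -x, marked by a small ring; 2.4 marked by the one bold black bar; the others by small dots. A spring detent (about 0.1 N m) pulls it into the nearest click position when let go
- knob_grip (a point): centre of the knob's black bar grip, on the vertical turning axis, 27 mm above the ledge. Bar 42 mm long, 13 mm thick, its top 9.5 mm above this point; at its foot a round skirt, 48 mm diameter, its top 6.5 mm above the ledge. The frame turns with the knob: its -x is the end with the white pointer line, y across the bar's thickness
- bar_mark (a point): the bold black bar mark (22 x 9 mm) printed on the white dial round the knob, this point 36 mm from the knob's axis: the knob's white pointer must end towards it
- butter1_mid (a point): butter carton: plain white paper block with a thin yellow band, 90 (its x) x 54 (its y) x 40 (its z) mm, about 0.2 kg, may be absent. This point is its centre, 20 mm above its underside; starts lying flat on the counter
- butter2_mid (a point): butter carton: plain white paper block with a thin yellow band, 90 (its x) x 54 (its y) x 40 (its z) mm, about 0.2 kg, may be absent. This point is its centre, 20 mm above its underside; starts lying flat on the counter
- butter3_mid (a point): butter carton: plain white paper block with a thin yellow band, 90 (its x) x 54 (its y) x 40 (its z) mm, about 0.2 kg, may be absent. This point is its centre, 20 mm above its underside; starts lying flat on the counter
- tub1_mid (a point): small white round plastic tub with a flat lid, blue band: 62 mm across the lid (the lid is the top 8 mm), tapering to 54 mm at the foot, 48 mm high, about 0.15 kg, may be absent. This point is its centre, 24 mm above its underside, z up its axis; starts standing on its foot on the counter
- tub2_mid (a point): small white round plastic tub with a flat lid, blue band: 62 mm across the lid (the lid is the top 8 mm), tapering to 54 mm at the foot, 48 mm high, about 0.15 kg, may be absent. This point is its centre, 24 mm above its underside, z up its axis; starts standing on its foot on the counter
- tuna_tin: flat steel tin with a red band, 80 mm diameter, 32 mm high; does not belong in the chiller; origin at its underside
- label_roll: solid roll of orange price labels lying flat, 60 mm diameter, 30 mm high; does not belong in the chiller; origin at its underside
- sardine_tin: flat bright metal tin with rounded corners, 104 x 60 x 22 mm; does not belong in the chiller; origin at its underside
Not all that is in view belongs to the job. What is shaped like the part that bears tub2_mid but brown, green or orange is not meant.

How it is judged:
By the outcome, as a careful person would: the job done as asked, in the order asked, and still so for the second after the job is handed in, with the robot touching nothing.
Of butter1, butter2, butter3, tub1, tub2 only 3 to 5 are there at a start; the rules pass over those that are not, and their reading is None.
At some moment in a run one of butter1, butter2, butter3, tub1, tub2 may be knocked a few centimetres aside while the robot is not near it.
Once in a run the grip may slacken for a moment while it holds something.
It also fails if it takes over 210 s, if anything falls off the work surface, if the arm or the gripper's body presses on something with over 40 N, if the wrist force passes 120 N, or if a joint passes its speed limit or range.

## Robot

A 7-joint arm with a two-finger parallel gripper is mounted at the origin on the work surface. World frame = base frame: x ahead of the robot, y to its left, z up, the work surface at z = 0. Lengths are in m, angles in degrees, forces in N, time in s.
With the tool pointing down it reaches from about 0.425 to 0.875 m from the base axis. Payload 8.4 kg.
Tool frame: the origin (TCP) lies midway between the tips of the shut fingers; the grasp point (between the pads) lies 19 mm behind it (manip.grip_depth is the z of the grasp point in the tool frame, in m); z points along the fingers, y is the direction in which the jaws open and shut (so a half turn about z gives the same grasp; the last joint's range is limited). The gripper opens to 87 mm and grips with 3 to 60 N. Pads are 19 mm wide; open, the fingers measure 117 mm over their backs; the gripper's body (75 mm by 190 mm) begins 51 mm behind the grasp point.
Start: joints at [-79.939, 19.091, 2.286, 83.961, -0.768, 76.965, -3.352], TCP at [0.176, 0.626, 0.223] pointing down, gripper open.
Joint ranges: [-147.57, 147.57], [-21.85, 119.76], [-74.77, 79.35], [14.55, 137.4], [-85.83, 265.84], [4.83, 119.75], [-152.11, 152.11]. Speed limits (degrees/s): [127.2, 127.2, 159.86, 159.86, 180, 180, 180].

## Interface

Orientations are given as [roll, pitch, yaw] about the fixed x, y, z axes, in that order (R = Rz(yaw) Ry(pitch) Rx(roll)).
In Python, from station import manip, read_camera, calibration gives the robot as it stands.
- The arm moves only by the shell command python3 -m creep 'ROWS' [OPENING] [FORCE]. ROWS is JSON, a list that holds one entry, the list of rows, each a list of 6 numbers: the shift along the tool's x, y, z in cm, then the turn, a rotation vector about the tool's x, y, z in degrees. In form: [[[tx, ty, tz, wx, wy, wz], ...]]. A call has 1 to 10 rows; each row is the pose to reach, as a shift and turn from the pose commanded when the call began, along the tool's axes at that moment; what a row does not reach only later rows make up. A row lasts 1/8 s, in which the tool goes at most 62.5 mm and 10.7 degrees, less where a joint would pass 70% of its speed; a pose out of reach is approached as far as the arm can. A call with a gripper value outside its range is refused whole. OPENING is the closure, from -1 (fully open) to 1 (shut), so that 0 is half open, set as the call begins (- or left out, the last holds). The fingers move at their own pace and stop on an object; FORCE is the grip in N (left out, the last holds). Time passes only in rows, so rows that repeat a pose let the fingers close. It gives the time, the measured TCP pose, the force and the opening at its end, in the units of the state.
- manip.state(): the state, without advancing time (a new reading comes with each control period).
- read_camera(name): name is "scene" or "top" or "wrist"; returns the picture (420x560x3 uint8, red, green, blue); there is no depth.
- calibration(name): a dict with "intrinsics" (3x3 intrinsics, pixels), "world_to_cam" (4x4, takes a point from world to camera coordinates). Camera axes: x right, y up, looking along -z (the intrinsics and any distortion apply to the point x, -y, -z); pixel columns grow to the right and rows downward; lengths in m; the calibration is good to about 2 mm. The wrist camera is an equidistant fisheye: a pixel r from the principal point sees the ray r / f radians off the axis. A picture is of the moment at which its call begins: read the wrist's pose just before it. calibration takes no time and is no camera call; for the wrist camera it gives the pose at the moment of the call.
- manip.sign_off(): hands the job in, once; it reports no verdict.
The state is a dict: "time_s": time; "q": joint angles; "joint_vel": joint speeds; "effort": joint torques, N m; "position": TCP position; "eef_rot": TCP orientation; "force": force on the tool from outside, world axes, zero at the start; "wrist_torque": the same for the moment, N m; "gripper_width": finger opening in m.
Only numpy, scipy, OpenCV 4.12 (cv2) and the standard library are available. Lean on these libraries where they do the work, as an engineer would, in place of code of your own. Each camera call takes 0.05 s, during which the arm holds its last target.

## Working session

There is one attempt and no reset: what is moved stays moved. The work goes in short steps, Python scripts to look and compute and a shell command to move; the robot and the scene stay as the last step left them, time stands still between calls to the robot, and variables do not carry over. Pictures are saved under pics/ and viewed, and the job is handed in when it is done.

```bash
ls; mkdir -p pics
python3 - <<'E'
from station import manip, read_camera, calibration
import cv2
print(manip.state()); print(manip.grip_depth)
for n in ["scene","top","wrist"]:
    c=calibration(n); print(n,c)
    im=read_camera(n); cv2.imwrite(f"pics/a_{n}.png",im[:,:,::-1])
E
```

```text
pics
{'time_s': 0.0, 'q': array([-79.9385241 ,  19.13089431,   2.28311103,  84.01090831,
        -0.76664364,  76.96689025,  -3.35293232]), 'joint_vel': array([ 0.08231504,  0.0068345 , -0.08148213, -0.02563625, -0.02506154,
       -0.10764524,  0.08924736]), 'effort': array([-4.89799295e-04, -6.56354928e+01,  1.33443922e+00, -4.03807032e+01,
       -5.98780252e-02,  4.44940932e-02,  1.33249969e-04]), 'position': array([0.17627462, 0.62514504, 0.22166997]), 'eef_rot': array([-1.79906775e+02,  6.91483936e-03,  1.64254336e+02]), 'force': array([ 0.1710286 ,  0.50340939, -0.90271155]), 'wrist_torque': array([ 0.03641175, -0.01387344,  0.01598462]), 'gripper_width': 0.08712531475524278}
-0.0187
scene {'intrinsics': array([[505.73778322,   0.        , 277.49430193],
       [  0.        , 505.73778322, 216.43752216],
       [  0.        ,   0.        ,   1.        ]]), 'world_to_cam': array([[ 0.43533604,  0.90013239, -0.01562737, -0.16978574],
       [-0.63496851,  0.31930629,  0.70346179,  0.26167798],
       [ 0.63819866, -0.29631938,  0.71056126, -1.72285719],
       [ 0.        ,  0. 
[... 211 characters left out ...]
 'world_to_cam': array([[ 0.16225704, -0.98673509,  0.00514919, -0.14008809],
       [ 0.96669937,  0.16000466,  0.19972691, -0.54079229],
       [-0.19790144, -0.02742938,  0.97983807, -1.08204358],
       [ 0.        ,  0.        ,  0.        ,  1.        ]])}
wrist {'intrinsics': array([[325.1922621 ,   0.        , 279.97065827],
       [  0.        , 325.1922621 , 205.7847749 ],
       [  0.        ,   0.        ,   1.        ]]), 'world_to_cam': array([[ 0.27242232,  0.96217722, -0.00104196, -0.64961524],
       [-0.92822076,  0.26252273, -0.26360583,  0.03116154],
       [-0.25336198,  0.07277928,  0.96462992, -0.39044211],
       [ 0.        ,  0.        ,  0.        ,  1.        ]])}
```

View pics/a_scene.png

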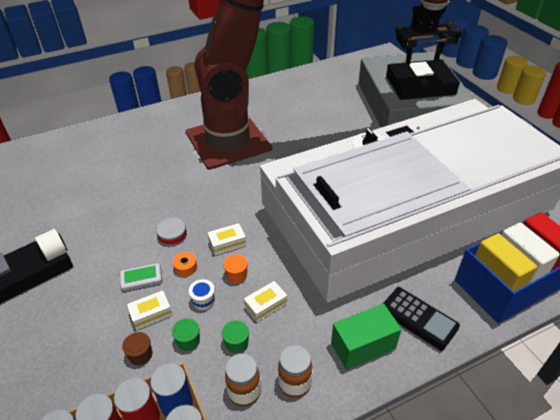

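View pics/a_top.png

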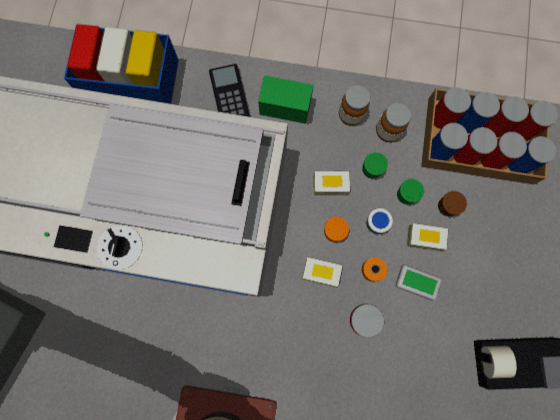

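View pics/a_wrist.png

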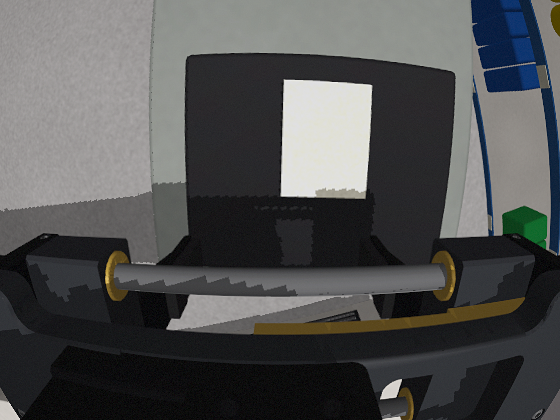

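```bash
cat > h.py <<'E'
import numpy as np, cv2
from station import manip, read_camera, calibration
def snap(n,f):
    c=calibration(n); im=read_camera(n)[:,:,::-1].copy(); cv2.imwrite(f"pics/{f}.png",im); return im,c
def ray(c,px,fish=False):
    K=c["intrinsics"];T=c["world_to_cam"]
    d=np.array([(px[0]-K[0,2])/K[0,0],(px[1]-K[1,2])/K[1,1]])
    if fish:
        r=np.hypot(*d); v=np.array([d[0]/r*np.sin(r),-d[1]/r*np.sin(r),-np.cos(r)]) if r>1e-9 else np.array([0,0,-1.])
    else: v=np.array([d[0],-d[1],-1])
    R=T[:3,:3]; return -R.T@T[:3,3], R.T@v
def plane(c,px,z,fish=False):
    o,v=ray(c,px,fish); return o+v*(z-o[2])/v[2]
def proj(c,p,fish=False):
    K=c["intrinsics"];T=c["world_to_cam"]
    q=T[:3,:3]@np.asarray(p)+T[:3,3]; x,y,z=q[0],-q[1],-q[2]
    if fish:
        th=np.arctan2(np.hypot(x,y),z); s=th/np.hypot(x,y); return np.array([K[0,0]*x*s+K[0,2],K[1,1]*y*s+K[1,2]])
    return np.array([K[0,0]*x/z+K[0,2],K[1,1]*y/z+K[1,2]])
E
python3 - <<'E'
import cv2
t=cv2.imread("pics/a_top.png")
cv2.imwrite("pics/c1.png",cv2.resize(t[95:300,60:300],None,fx=3.2,fy=2.9,interpolation=cv2.INTER_CUBIC)[:590])
cv2.imwrite("pics/c2.png",cv2.resize(t[150:345,295:475],None,fx=3,fy=3,interpolation=cv2.INTER_CUBIC))
s=cv2.imread("pics/a_scene.png")
cv2.imwrite("pics/c3.png",cv2.resize(s[100:300,250:480],None,fx=3,fy=3,interpolation=cv2.INTER_CUBIC))
E
```

```text
(no output)
```

View pics/c1.png

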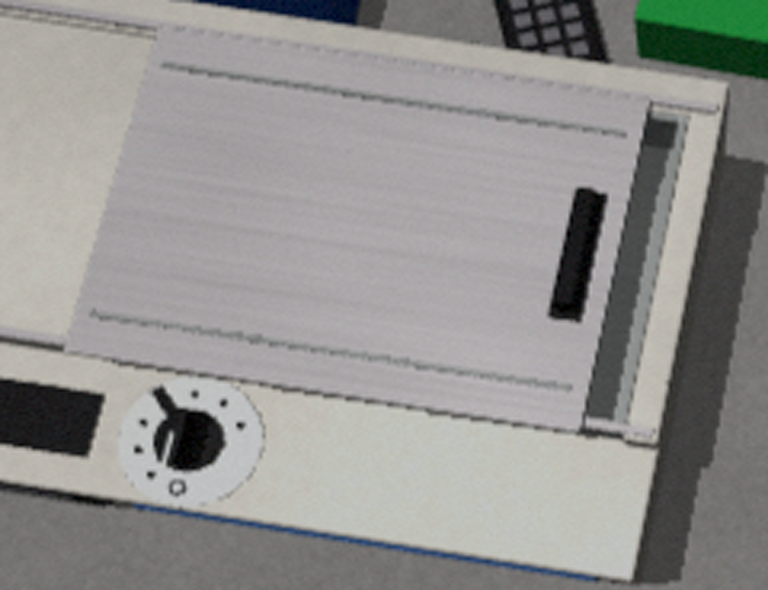

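View pics/c2.png

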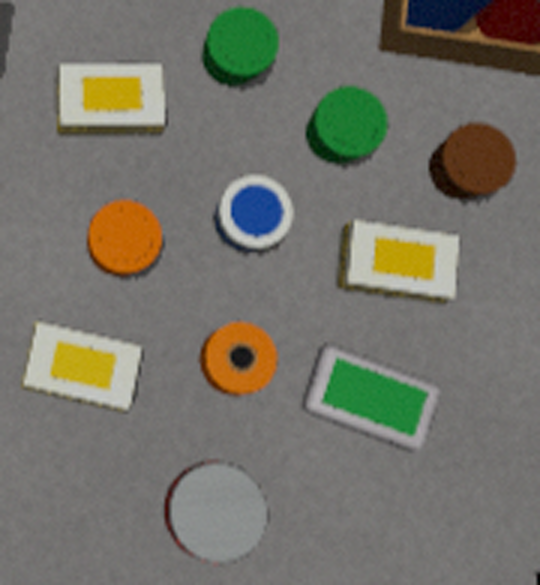

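View pics/c3.png

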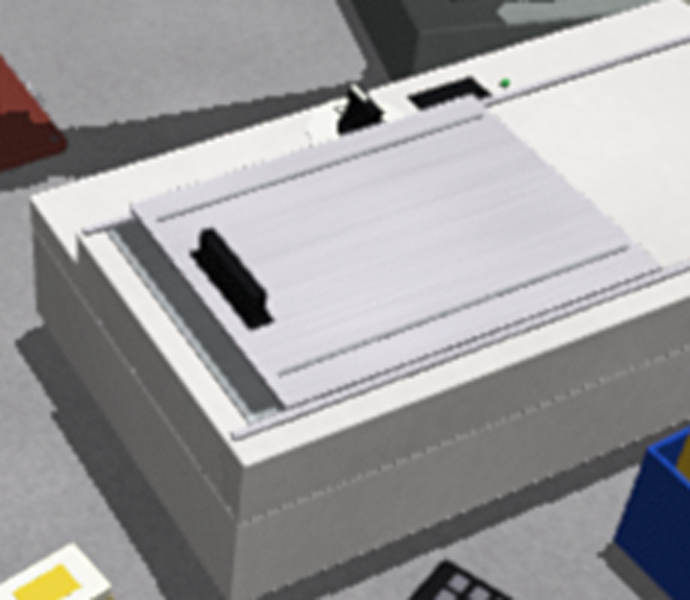

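Run:
```python
from h import *
c=calibration("top");s=calibration("scene")
f=lambda x,y:(60+x/3.2,95+y/2.9)
g=lambda x,y:(250+x/3,100+y/3)
A=plane(c,f(727,88),.2);B=plane(c,f(657,449),.2);C=plane(c,f(632,580),.165)
A2=plane(s,g(245,465),.2);B2=plane(s,g(78,240),.2);C2=plane(s,g(33,200),.165)
print(A,B,C);print(A2,B2,C2)
for P in [(A,B,C),(A2,B2,C2)]:
    P=np.array(P)[:,:2]; m=np.array([[.16,-.2],[-.125,-.2],[-.23,-.2]])
    # rigid fit
    mc=m.mean(0);pc=P.mean(0);H=(m-mc).T@(P-pc);a=np.arctan2(H[0,1]-H[1,0],H[0,0]+H[1,1])
    R=np.array([[np.cos(a),-np.sin(a)],[np.sin(a),np.cos(a)]]);t=pc-R@mc
    print(np.degrees(a),t,(R@m.T).T+t-P)
# cover grip bar top z=.24
for (u,v),(w,x) in [((590,190),(566,320))]:
    print(plane(c,f(u,v),.24),plane(c,f(w,x),.24))
print("knob",plane(c,f(190,440),.2015), "dial", plane(c,f(191,442),.165))
print("cover edge",plane(c,f(650,102),.21),plane(c,f(583,430),.21))
```

```text
[ 0.73397909 -0.03818475  0.2       ] [ 0.44725304 -0.03700245  0.2       ] [ 0.3516062  -0.03525625  0.165     ]
[ 0.74567582 -0.03841717  0.2       ] [ 0.46989486 -0.03932873  0.2       ] [ 0.36629923 -0.03499765  0.165     ]
-0.39540918462491986 [0.57732479 0.16273218] [[ 0.00196166 -0.00018249]
 [ 0.0036945   0.00060204]
 [-0.00565616 -0.00041955]]
-0.3688633734670538 [0.59357619 0.16199621] [[ 0.00660949 -0.00061253]
 [-0.00260365  0.00213382]
 [-0.00400584 -0.00152129]]
[0.62370003 0.03736113 0.24      ] [0.52478759 0.03543748 0.24      ]
knob [0.40295982 0.27093061 0.2015    ] dial [0.40427607 0.28318695 0.165     ]
cover edge [0.70969368 0.01250813 0.21      ] [0.45182861 0.01322955 0.21      ]
```

```bash
cat >> h.py <<'E'
from scipy.spatial.transform import Rotation as Ro
def goto(x,y,z,yaw,roll=180,pitch=0):
    s=manip.state(); R0=Ro.from_euler('xyz',s['eef_rot'],degrees=True); R1=Ro.from_euler('xyz',[roll,pitch,yaw],degrees=True)
    d=R0.inv().apply(np.array([x,y,z])-s['position'])*100; w=(R0.inv()*R1).as_rotvec(degrees=True)
    n=max(np.linalg.norm(d)/6.25,np.linalg.norm(w)/10.7)
    print("pos",s['position'].round(4),"rot",s['eef_rot'].round(1),"F",s['force'].round(1),"w",round(s['gripper_width'],4),"t",round(s['time_s'],2))
    print("row",d.round(2).tolist(),w.round(1).tolist(),"rows>=",round(n,1))
def blobs(im,c,amin=60,pick=None):
    hsv=cv2.cvtColor(im,cv2.COLOR_BGR2HSV); out=[]
    rng={'yellow':((20,120,120),(34,255,255)),'blue':((105,120,100),(125,255,255)),'orange':((8,150,150),(18,255,255)),'green':((55,120,60),(75,255,255))}
    for k,(a,b) in rng.items():
        m=cv2.inRange(hsv,a,b); cs,_=cv2.findContours(m,cv2.RETR_EXTERNAL,cv2.CHAIN_APPROX_NONE)
        for q in cs:
            if cv2.contourArea(q)>amin: out.append((k,cv2.minAreaRect(q),cv2.contourArea(q)))
    return out
E
python3 - <<'E'
from h import *
for n in ("top","scene"):
    c=calibration(n); im=cv2.imread(f"pics/a_{n}.png")
    for k,r,a in blobs(im,c,50):
        z={'yellow':.04,'blue':.048,'orange':.048,'green':.048}[k]
        b=cv2.boxPoints(r); w=np.array([plane(c,p,z)[:2] for p in b]); e1=w[1]-w[0]; e2=w[2]-w[1]
        L=e1 if np.linalg.norm(e1)>np.linalg.norm(e2) else e2
        print(n,k,np.round(r[0],1),a,plane(c,r[0],z)[:2].round(4),"sizes",np.linalg.norm(e1).round(3),np.linalg.norm(e2).round(3),"ang",np.degrees(np.arctan2(L[1],L[0])).round(1))
goto(.578,.036,.36,180)
E
```

```text
top yellow [322.3 271.3] 199.5 [ 0.4369 -0.1774] sizes 0.028 0.049 ang -92.0
top yellow [429.4 235.8] 191.5 [ 0.5683 -0.4297] sizes 0.029 0.051 ang -89.6
top yellow [332. 181.] 176.5 [ 0.6694 -0.1687] sizes 0.046 0.027 ang -80.6
top yellow [140.9  52.6] 955.0 [0.9428 0.395 ] sizes 0.135 0.065 ang 2.7
top blue [379.8 219.8] 196.5 [ 0.5869 -0.3003] sizes 0.04 0.04 ang -36.3
top blue [115.9  56.6] 100.5 [0.9157 0.4552] sizes 0.161 0.273 ang -87.2
top orange [375.  268.5] 404.5 [ 0.4639 -0.3033] sizes 0.054 0.056 ang -173.3
top orange [336.3 228.3] 422.5 [ 0.5476 -0.1956] sizes 0.058 0.058 ang -127.0
top green [419.5 281.9] 438.0 [ 0.4493 -0.4146] sizes 0.037 0.077 ang -100.9
top green [411.3 190.3] 409.5 [ 0.6758 -0.3703] sizes 0.06 0.059 ang -36.2
top green [375.5 163.5] 396.0 [ 0.7315 -0.272 ] sizes 0.061 0.058 ang -35.4
top green [285.4  93.2] 1286.5 [ 0.886  -0.0124] sizes 0.078 0.135 ang -92.5
scene yellow [147.7 304.6] 156.5 [ 0.5707 -0.4298] sizes 0.047 0.027 ang 91.5
scene yellow [265.2 296.1] 161.5 [ 0.6728 -0.169 ] sizes 0.05 0.027 ang 100.5
scene yellow [508.5 254. ] 1046.5 [
[... 477 characters left out ...]
059 ang 63.4
scene orange [184. 261.] 307.5 [ 0.4876 -0.3104] sizes 0.057 0.06 ang -19.3
scene green [235.  336.5] 621.5 [ 0.7479 -0.2776] sizes 0.06 0.079 ang -23.5
scene green [185.  334.5] 615.0 [ 0.6932 -0.3764] sizes 0.06 0.08 ang -19.5
scene green [365.9 335.1] 2829.5 [ 0.8742 -0.0146] sizes 0.171 0.119 ang 89.1
scene green [139.5 274. ] 286.5 [ 0.478  -0.4232] sizes 0.077 0.035 ang 77.9
scene green [279.4  45.4] 2717.5 [-0.4421  0.4118] sizes 0.379 0.426 ang -22.2
scene green [538.9   8.5] 54.0 [-0.2143  1.6164] sizes 0.211 0.02 ang 127.1
pos [0.1763 0.6253 0.2219] rot [-179.9    0.   164.3] F [-0.  -0.2  0.2] w 0.087 t 0.15
row [-54.66, -45.83, -13.75] [-0.1, -0.0, -15.7] rows>= 11.6
```

```bash
python3 -m creep '[[[0,0,-7,0,0,0],[0,0,-13.7,0,0,0],[-5,-4,-13.7,0,0,-2],[-9,-8,-13.7,0,0,-4],[-14,-12,-13.7,0,0,-6],[-19,-16,-13.7,0,0,-8],[-24,-20,-13.7,0,0,-10],[-29,-24,-13.7,0,0,-12],[-34,-28,-13.7,0,0,-14],[-39,-32.5,-13.7,0,0,-15.7]]]'; python3 -c "
from h import *
goto(.58,.036,.36,180)"
```

```text
time_s: 1.4
position: [0.4576, 0.2155, 0.3595]
eef_rot: [180.0, 0.0, -180.0]
force: [1.4, 0.4, -0.3]
gripper_width: 0.0869
pos [0.4576 0.2155 0.3595] rot [ 180.    0. -180.] F [ 1.4  0.4 -0.3] w 0.0869 t 1.4
row [-12.23, -17.96, -0.06] [0.0, 0.0, 0.0] rows>= 3.5
```

```bash
python3 -c "
from h import *
snap('wrist','w1')"; python3 -m creep '[[[-3,-4.5,0,0,0,0],[-6,-9,0,0,0,0],[-9,-13.5,0,0,0,0],[-12.2,-18,0,0,0,0],[-12.2,-18,0,0,0,0],[-12.2,-18,0,0,0,0]]]'; python3 -c "
from h import *
snap('wrist','w2')
snap('top','t2')"
```

```text
time_s: 2.2
position: [0.5785, 0.0378, 0.3592]
eef_rot: [180.0, -0.0, 179.9]
force: [-0.3, -0.3, -0.5]
gripper_width: 0.0869
```

View pics/w1.png

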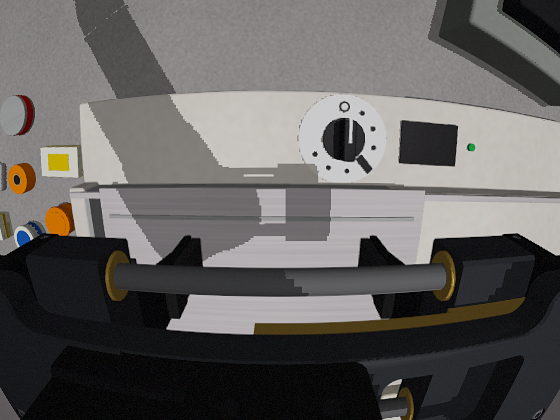

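View pics/w2.png

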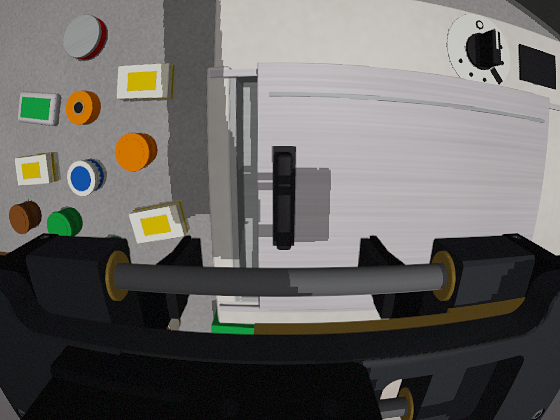

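Run:
```python
from h import *
c=calibration("wrist")
for p in [(275,147),(296,147),(272,248),(293,248),(285,147),(283,245),(284,197)]: print(p,plane(c,p,.24,True).round(4))
print("cover edge",plane(c,(257,64),.21,True),plane(c,(262,300),.21,True))
w=cv2.imread("pics/w1.png"); cv2.imwrite("pics/w1c.png",cv2.resize(w[85:190,290:400],None,fx=5,fy=5,interpolation=cv2.INTER_CUBIC))
w=cv2.imread("pics/w2.png"); cv2.imwrite("pics/w2c.png",cv2.resize(w[50:310,200:350],None,fx=2.3,fy=2.3,interpolation=cv2.INTER_CUBIC))
goto(.58,.036,.36,180)
```

```text
(275, 147) [0.5305 0.0349 0.24  ]
(296, 147) [0.5305 0.0531 0.24  ]
(272, 248) [0.6242 0.0318 0.24  ]
(293, 248) [0.6243 0.0515 0.24  ]
(285, 147) [0.5305 0.0436 0.24  ]
(283, 245) [0.6212 0.0421 0.24  ]
(284, 197) [0.5751 0.0428 0.24  ]
cover edge [0.45267003 0.01756857 0.21      ] [0.70026704 0.01924958 0.21      ]
pos [0.5783 0.0388 0.3594] rot [ 180.    -0.  -179.9] F [0.7 0.8 0.4] w 0.0868 t 2.3
row [-0.17, -0.28, -0.06] [0.0, -0.0, 0.1] rows>= 0.1
```

View pics/w1c.png

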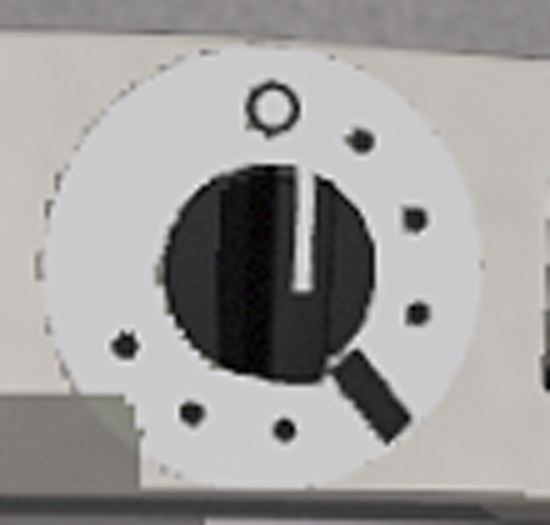

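View pics/w2c.png

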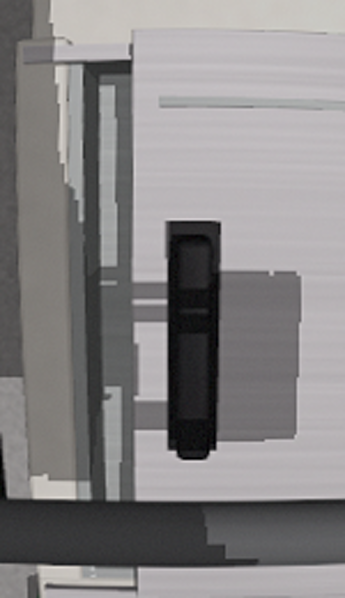

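```bash
python3 -m creep '[[[0.1,0.3,4,0,0,0],[0.1,0.3,9,0,0,0],[0.1,0.3,12,0,0,0],[0.1,0.3,14.2,0,0,0],[0.1,0.3,14.2,0,0,0],[0.1,0.3,14.2,0,0,0]]]'; python3 -c "
from h import *
print(manip.state()['q'])
snap('wrist','w3');goto(.576,.042,.216,180)"
```

```text
time_s: 3.05
position: [0.578, 0.041, 0.2187]
eef_rot: [180.0, 0.1, -180.0]
force: [-0.7, -0.3, 0.1]
gripper_width: 0.0868
[-38.3691362   11.93435206  34.87065435  95.93050434  -7.08042751
  74.27548267  87.85203202]
pos [0.5782 0.0409 0.2189] rot [ 1.8e+02  1.0e-01 -1.8e+02] F [ 0.5 -0.5  0.7] w 0.0872 t 3.1
row [0.23, 0.11, 0.29] [0.0, 0.1, 0.0] rows>= 0.1
```

View pics/w3.png

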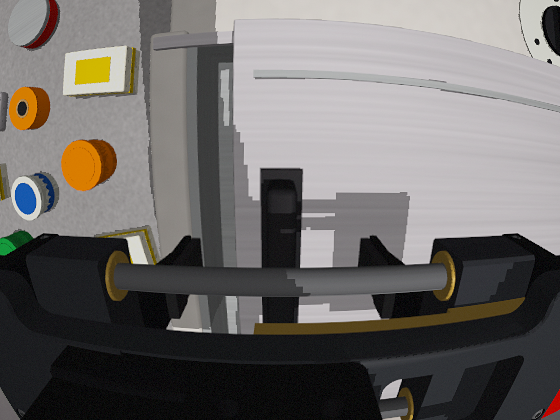

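```bash
python3 -m creep '[[[0,0.1,0.2,0,0,0],[0,0.1,0.2,0,0,0],[0,0.1,0.2,0,0,0],[0,0.1,0.2,0,0,0],[0,0.1,0.2,0,0,0],[0,0.1,0.2,0,0,0],[0,0.1,0.2,0,0,0],[0,0.1,0.2,0,0,0]]]' 1 25; python3 -c "
from h import *
goto(.578,.042+.304,.217,180)"
```

```text
time_s: 4.1
position: [0.5777, 0.0413, 0.2156]
eef_rot: [-180.0, 0.0, 180.0]
force: [-0.3, -0.2, 1.0]
gripper_width: 0.015
pos [0.5777 0.0413 0.2156] rot [-180.    0.  180.] F [-0.3 -0.2  1. ] w 0.015 t 4.1
row [-0.0, 30.47, -0.14] [-0.0, 0.0, -0.0] rows>= 4.9
```

```bash
python3 -m creep '[[[0,1.5,0,0,0,0],[0,4.5,0,0,0,0],[0,7.5,0,0,0,0],[0,10.5,0,0,0,0],[0,13.5,0,0,0,0],[0,16.5,0,0,0,0],[0,19.5,0,0,0,0],[0,22.5,0,0,0,0],[0,25.5,0,0,0,0],[0,27,0,0,0,0]]]'; python3 -m creep '[[[0,0.7,0,0,0,0],[0,1.4,0,0,0,0],[0,2.1,0,0,0,0],[0,2.6,0,0,0,0],[0,3,0,0,0,0],[0,3.2,0,0,0,0]]]'; python3 -c "
from h import *
goto(.578,.042+.304,.217,180)"
```

```text
time_s: 5.35
position: [0.58, 0.3123, 0.2156]
eef_rot: [-180.0, 0.3, 179.9]
force: [9.7, -3.3, -2.1]
gripper_width: 0.014
time_s: 6.1
position: [0.58, 0.3426, 0.2156]
eef_rot: [-179.9, 0.2, 179.9]
force: [3.6, -2.3, 0.7]
gripper_width: 0.014
pos [0.58   0.3426 0.2156] rot [-179.9    0.2  179.9] F [ 3.6 -2.3  0.7] w 0.014 t 6.1
row [0.2, 0.34, -0.14] [-0.1, 0.2, -0.1] rows>= 0.1
```

```bash
python3 -m creep '[[[0,0.4,0,0,0,0],[0,0.8,0,0,0,0],[0,1.2,0,0,0,0],[0,1.2,0,0,0,0]]]'; python3 -m creep '[[[0,0.3,0,0,0,0],[0,0.5,0,0,0,0],[0,0.5,0,0,0,0]]]'
```

```text
time_s: 6.6
position: [0.5791, 0.3437, 0.2154]
eef_rot: [-179.2, -0.2, 179.4]
force: [-9.4, -34.2, 12.4]
gripper_width: 0.0139
time_s: 6.98
position: [0.5791, 0.3438, 0.2154]
eef_rot: [-178.8, -0.3, 179.2]
force: [-15.9, -48.6, 18.1]
gripper_width: 0.0143
```

```bash
python3 -m creep '[[[0,-0.8,0,0,0,0],[0,-1.5,0,0,0,0],[0,-1.5,0,0,0,0]]]'; python3 -m creep '[[[0,0,0,0,0,0],[0,0,0,0,0,0],[0,0,0,0,0,0],[0,0,-2,0,0,0],[0,0,-6,0,0,0],[0,0,-11,0,0,0],[0,0,-14,0,0,0],[0,0,-14,0,0,0]]]' -1; python3 -c "
from h import *
snap('top','t4');snap('scene','s4');snap('wrist','w4');goto(.5,.25,.33,180)"
```

```text
time_s: 7.35
position: [0.579, 0.3437, 0.2156]
eef_rot: [-179.9, 0.1, 179.8]
force: [4.9, -7.0, 0.7]
gripper_width: 0.0137
time_s: 8.35
position: [0.5789, 0.3456, 0.3601]
eef_rot: [179.8, 0.3, 180.0]
force: [0.5, 0.4, -0.9]
gripper_width: 0.0833
pos [0.5777 0.3453 0.3553] rot [-180.   -0.  180.] F [ 0.4  0.4 -0.5] w 0.0864 t 8.5
row [7.76, -9.53, 2.54] [-0.0, -0.0, -0.0] rows>= 2.0
```

View pics/s4.png

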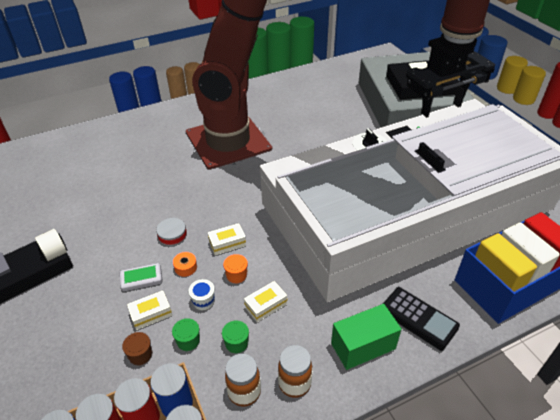

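View pics/w4.png

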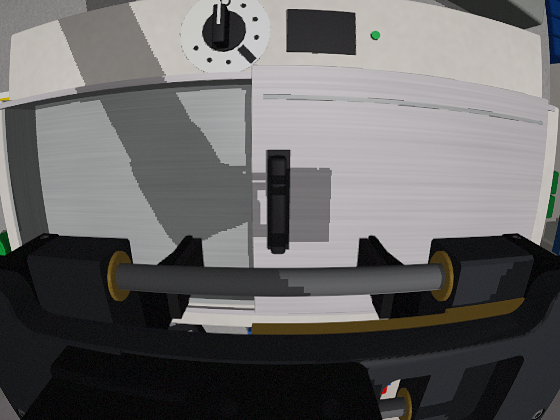

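View pics/t4.png

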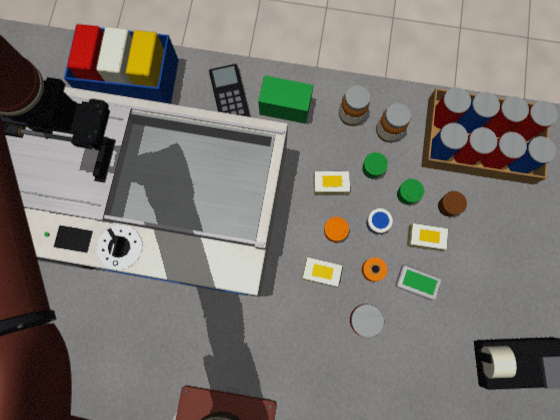

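```bash
python3 -m creep '[[[4,-3.3,0,0,0,0],[8,-6.6,0,0,0,0],[11.8,-7,0,0,0,0],[11.8,-7,0,0,0,0],[11.8,-7,0,0,0,0]]]'
python3 - <<'E'
from h import *
im,c=snap('wrist','w5')
x0,y0=230,60
cv2.imwrite("pics/w5c.png",cv2.resize(im[y0:y0+130,x0:x0+150],None,fx=5,fy=4.6,interpolation=cv2.INTER_CUBIC)[:598])
np.save("c5.npy",c); goto(.46,.275,.35,180)
E
```

```text
time_s: 9.12
position: [0.4599, 0.2755, 0.3551]
eef_rot: [-180.0, -0.0, 180.0]
force: [0.0, -1.0, 0.0]
gripper_width: 0.087
pos [0.4603 0.2754 0.355 ] rot [-180.    -0.   179.9] F [0.  0.8 0.4] w 0.0869 t 9.18
row [0.02, -0.04, 0.5] [-0.0, -0.0, -0.1] rows>= 0.1
```

View pics/w5c.png

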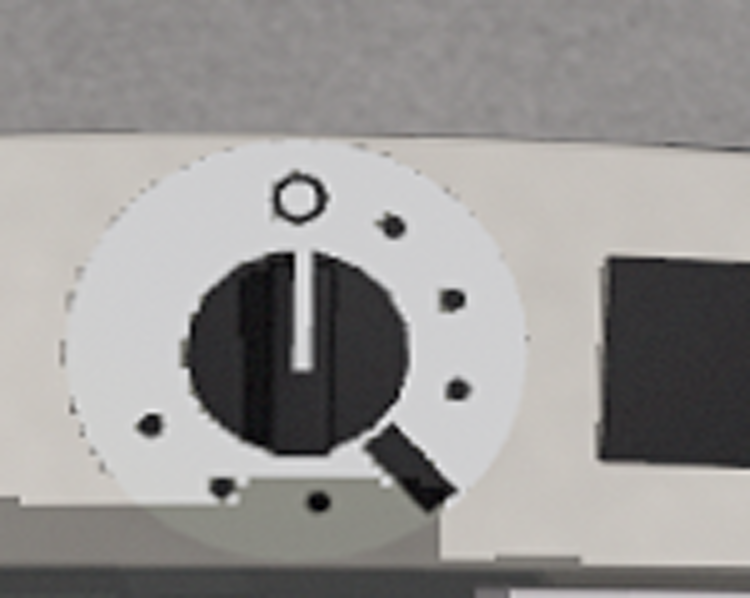

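Run:
```python
from h import *
c=np.load("c5.npy",allow_pickle=True).item()
f=lambda x,y:(230+x/5,60+y/4.6)
P=lambda x,y,z:plane(c,f(x,y),z,True)[:2].round(4)
d=P(294,347,.165);print("dial",d, "edges",P(63,347,.165),P(525,347,.165),P(294,137,.165),P(294,557,.165))
print("knob top",P(303,352,.2015),"ends",P(303,250,.2015),P(303,455,.2015),"ptr",P(306,250,.2015),P(302,370,.2015))
for n,x,y in (("ring",300,198),("bar",412,467)):
    q=P(x,y,.165)-d; print(n,q,np.hypot(*q),np.degrees(np.arctan2(q[1],-q[0])))
```

```text
dial [0.4055 0.2854] edges [0.4052 0.2354] [0.4049 0.3357] [0.3559 0.2854] [0.4559 0.2855]
knob top [0.4048 0.2861] ends [0.3832 0.2861] [0.4267 0.2862] ptr [0.3832 0.2867] [0.4086 0.286 ]
ring [-0.0351  0.0012] 0.035120506830055874 1.9580674292340967
bar [0.0285 0.0259] 0.03851051804377604 137.73631899022593
```

```bash
python3 -m creep '[[[3,0.6,0,0,0,0],[5.5,1.03,4,0,0,0],[5.5,1.03,9,0,0,0],[5.5,1.03,13,0,0,0],[5.5,1.03,16,0,0,0],[5.5,1.03,17.7,0,0,0],[5.5,1.03,17.7,0,0,0],[5.5,1.03,17.7,0,0,0]]]'; python3 -c "
from h import *
print(manip.state()['q'].round(1));goto(.4052,.2857,.177,180)"
```

```text
time_s: 10.18
position: [0.4057, 0.2862, 0.1796]
eef_rot: [180.0, 0.1, 179.9]
force: [0.0, -0.3, 1.0]
gripper_width: 0.0869
[-63.3   2.2  23.7 109.3  -0.9  68.6  50.7]
pos [0.4057 0.2862 0.1796] rot [1.800e+02 1.000e-01 1.799e+02] F [ 0.  -0.3  1. ] w 0.0869 t 10.18
row [0.05, -0.05, 0.26] [0.0, 0.1, -0.1] rows>= 0.0
```

```bash
python3 -m creep '[[[0,0,0.2,0,0,0],[0,0,0.2,0,0,0],[0,0,0.2,0,0,0],[0,0,0.2,0,0,0],[0,0,0.2,0,0,0],[0,0,0.2,0,0,0],[0,0,0.2,0,0,0]]]' 1 30;  python3 -m creep '[[[0,0,0,0,0,8],[0,0,0,0,0,16],[0,0,0,0,0,24],[0,0,0,0,0,32],[0,0,0,0,0,40],[0,0,0,0,0,48],[0,0,0,0,0,56],[0,0,0,0,0,64],[0,0,0,0,0,72]]]'; python3 -c "
from h import *
print(manip.state()['q'].round(1));goto(.4052,.2857,.177,42.5)"
```

```text
time_s: 11.05
position: [0.4049, 0.2857, 0.1765]
eef_rot: [-180.0, -0.0, 180.0]
force: [-0.2, -0.6, -0.0]
gripper_width: 0.0246
time_s: 12.18
position: [0.4057, 0.2862, 0.1766]
eef_rot: [179.9, -0.0, 107.7]
force: [5.8, 1.9, -4.8]
gripper_width: 0.013
[-64.9   2.3  25.4 109.6  -1.   68.2 -21.4]
pos [0.4057 0.2862 0.1766] rot [179.9  -0.  107.7] F [ 5.8  1.9 -4.8] w 0.013 t 12.18
row [-0.03, -0.07, -0.04] [0.1, -0.1, 65.2] rows>= 6.1
```

```bash
python3 -m creep '[[[0,0,0,0,0,8],[0,0,0,0,0,16],[0,0,0,0,0,24],[0,0,0,0,0,32],[0,0,0,0,0,40],[0,0,0,0,0,48],[0,0,0,0,0,56],[0,0,0,0,0,63],[0,0,0,0,0,65.3],[0,0,0,0,0,65.3]]]'; python3 -m creep '[[[0,0,0,0,0,0],[0,0,0,0,0,0],[0,0,0,0,0,0],[0,0,-2,0,0,0],[0,0,-6,0,0,0],[0,0,-11,0,0,0],[0,0,-16,0,0,0]]]' -1;python3 -c "
from h import *
snap('top','t6');goto(.46,.285,.35,180)"
```

```text
time_s: 13.42
position: [0.4069, 0.2859, 0.1766]
eef_rot: [179.9, -0.2, 42.6]
force: [9.8, 3.4, -7.3]
gripper_width: 0.0128
time_s: 14.3
position: [0.4046, 0.2856, 0.3382]
eef_rot: [-180.0, 0.0, 42.7]
force: [1.0, 1.2, 0.6]
gripper_width: 0.0749
pos [0.4061 0.2868 0.3447] rot [-179.9   -0.5   42.7] F [-0.1 -0.2  5. ] w 0.079 t 14.35
row [3.84, 3.78, -0.5] [0.5, -0.3, -137.3] rows>= 12.8
```

```bash
python3 -m creep '[[[-2,0,-1,0,0,0],[-5,0,-1,0,0,0],[-5,0,-1,0,0,0]]]';python3 -c "
from h import *
im,c=snap('wrist','w7')
cv2.imwrite('pics/w7c.png',cv2.resize(im[40:220,180:400],None,fx=3,fy=3))"
```

```text
time_s: 14.72
position: [0.3675, 0.2511, 0.347]
eef_rot: [-179.9, -0.1, 42.7]
force: [1.1, 0.6, -0.1]
gripper_width: 0.0867
```

View pics/w7c.png

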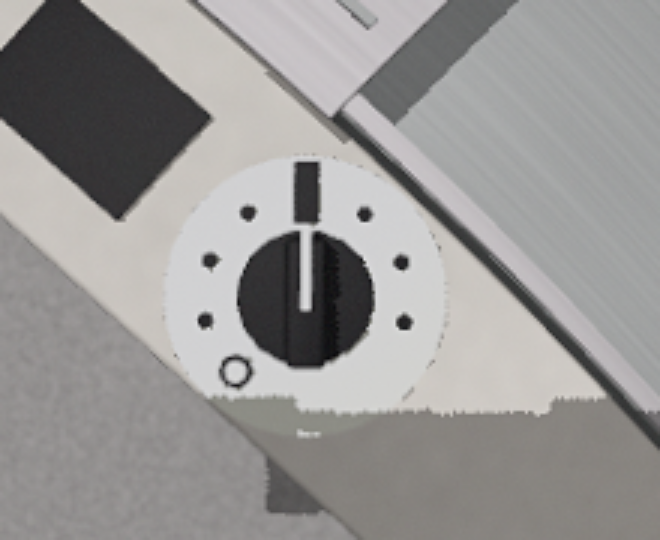

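```bash
python3 -c "
from h import *
goto(.665,-.19,.33,97)"
```

```text
pos [0.3679 0.2518 0.3468] rot [-1.80e+02 -1.00e-01  4.27e+01] F [0.2 0.3 0.1] w 0.0867 t 14.78
row [-8.1, 52.62, 1.63] [-0.0, -0.1, -54.3] rows>= 8.5
```

```bash
python3 -m creep '[[[-0.8,5,0,0,0,-5],[-1.6,10.5,0,0,0,-11],[-2.5,16,0,0,0,-17],[-3.3,21.5,0,0,0,-23],[-4.1,27,0,0,0,-29],[-5,32.5,0,0,0,-35],[-5.9,38,0,0,0,-41],[-6.7,43.5,0,0,0,-47],[-7.5,49,0.8,0,0,-53],[-8.1,52.6,1.6,0,0,-54.3]]]';python3 -m creep '[[[0,0,0,0,0,0],[0,0,0,0,0,0]]]'; python3 -c "
from h import *
im,c=snap('wrist','w8');np.save('c8.npy',c)
print(manip.state()['q'].round(1)); goto(.665,-.19,.33,97)"
```

```text
time_s: 16.02
position: [0.6665, -0.1923, 0.3285]
eef_rot: [-179.9, 0.1, 97.0]
force: [0.6, -0.0, 0.3]
gripper_width: 0.0872
time_s: 16.27
position: [0.6654, -0.1895, 0.33]
eef_rot: [-180.0, 0.0, 97.0]
force: [0.2, 1.0, 0.5]
gripper_width: 0.087
[-20.8  29.7  53.8  68.6 -23.6  92.6  34.9]
pos [ 0.6654 -0.1888  0.3305] rot [-180.    0.   97.] F [-0.7 -0.5 -0.3] w 0.0869 t 16.32
row [-0.12, -0.05, 0.05] [-0.0, 0.0, 0.0] rows>= 0.0
```

View pics/w8.png

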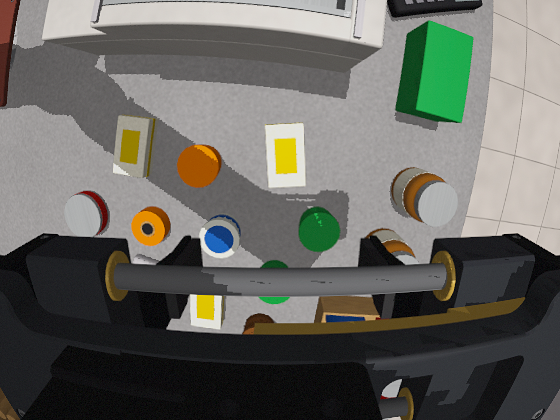

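```bash
cat >> h.py <<'E'
def butters(im,c,zt=.04,amin=80):
    hsv=cv2.cvtColor(im,cv2.COLOR_BGR2HSV); m=cv2.inRange(hsv,(20,120,70),(34,255,255))
    cs,_=cv2.findContours(m,cv2.RETR_EXTERNAL,cv2.CHAIN_APPROX_NONE)
    for q in cs:
        if cv2.contourArea(q)<amin: continue
        w=np.array([plane(c,p[0],zt,True)[:2] for p in q]).astype(np.float32)*1000
        r=cv2.minAreaRect(w); b=cv2.boxPoints(r); e=max((b[1]-b[0],b[2]-b[1]),key=np.linalg.norm)
        print("butter px",np.round(cv2.minAreaRect(q)[0],0),"xy",np.round(r[0],1),"size",np.round(r[1],0),"ang",np.degrees(np.arctan2(e[1],e[0])).round(1)%180)
def tubs(im,c,zt=.048,amin=60):
    hsv=cv2.cvtColor(im,cv2.COLOR_BGR2HSV); m=cv2.inRange(hsv,(105,120,60),(125,255,255))
    cs,_=cv2.findContours(m,cv2.RETR_EXTERNAL,cv2.CHAIN_APPROX_NONE)
    for q in cs:
        if cv2.contourArea(q)<amin: continue
        w=np.array([plane(c,p[0],zt,True)[:2] for p in q]).astype(np.float32)*1000
        r=cv2.minEnclosingCircle(w); print("blue px",np.round(cv2.minAreaRect(q)[0],0),"xy",np.round(r[0],1),"rad",round(r[1],1))
E
python3 - <<'E'
from h import *
im=cv2.imread('pics/w8.png');c=np.load('c8.npy',allow_pickle=True).item()
butters(im,c);tubs(im,c)
goto(.671,-.169,.014,99)
E
```

```text
butter px [406. 404.] xy [1004.1 -659.5] size [ 31. 133.] ang 113.0
butter px [389. 320.] xy [ 925.  -422.1] size [549.  34.] ang 6.9
butter px [205. 307.] xy [ 567.8 -428.1] size [28. 50.] ang 91.4
butter px [444. 275.] xy [ 966.6 -331.5] size [ 45. 103.] ang 110.3
butter px [116. 275.] xy [ 406.3 -399. ] size [102.  45.] ang 83.5
butter px [285. 156.] xy [ 670.  -167.5] size [29. 49.] ang 100.1
butter px [129. 146.] xy [ 436.6 -176.1] size [50. 30.] ang 86.7
blue px [345. 318.] xy [ 801.9 -416.3] rad 33.3
blue px [218. 239.] xy [ 586.4 -299.9] rad 21.7
pos [ 0.6654 -0.1888  0.3305] rot [-180.    0.   97.] F [-0.7 -0.5 -0.3] w 0.0869 t 16.32
row [1.9, 0.8, 31.65] [-0.0, 0.0, -2.0] rows>= 5.1
```

```bash
python3 -m creep '[[[1,0.4,5,0,0,-1],[2,0.75,11,0,0,-2.5],[2,0.75,17,0,0,-2.5],[2,0.75,23,0,0,-2.5],[2,0.75,27,0,0,-2.5],[2,0.75,30,0,0,-2.5],[2,0.75,32,0,0,-2.5],[2,0.75,32,0,0,-2.5],[2,0.75,32,0,0,-2.5]]]'; python3 -m creep '[[[0,0,0.05,0,0,0],[0,0,0.05,0,0,0],[0,0,0.05,0,0,0],[0,0,0.05,0,0,0],[0,0,0.05,0,0,0],[0,0,0.05,0,0,0]]]' 1 25; python3 -c "
from h import *
goto(.635,.09,.27,90)"
```

```text
time_s: 17.45
position: [0.6709, -0.1691, 0.0121]
eef_rot: [179.9, 0.0, 99.5]
force: [-0.4, 0.3, 1.4]
gripper_width: 0.0869
time_s: 18.2
position: [0.67, -0.1691, 0.0102]
eef_rot: [180.0, 0.0, 99.5]
force: [-0.5, -0.5, 0.8]
gripper_width: 0.0536
pos [ 0.67   -0.1691  0.0102] rot [180.    0.   99.5] F [-0.5 -0.5  0.8] w 0.0536 t 18.2
row [26.14, 0.8, -25.98] [0.0, 0.0, 9.5] rows>= 5.9
```

```bash
python3 -m creep '[[[0,0,-4,0,0,0],[0,0,-10,0,0,0],[0,0,-16,0,0,0],[0,0,-22,0,0,0],[4,0,-26,0,0,2],[8.5,0.3,-26,0,0,5],[13,0.5,-26,0,0,8],[18,0.6,-26,0,0,9.5],[22,0.7,-26,0,0,9.5],[24.5,0.5,-26,0,0,9.5]]]'; python3 -c "
from h import *
goto(.632,.075,.27,90)
snap('scene','s9')"
```

```text
time_s: 19.45
position: [0.634, 0.0764, 0.2693]
eef_rot: [-179.9, -0.0, 90.1]
force: [0.1, -0.2, -3.4]
gripper_width: 0.0541
pos [0.634  0.0764 0.2693] rot [-179.9   -0.    90.1] F [ 0.1 -0.2 -3.4] w 0.0541 t 19.45
row [-0.14, -0.2, -0.07] [-0.1, -0.0, 0.1] rows>= 0.0
```

View pics/s9.png

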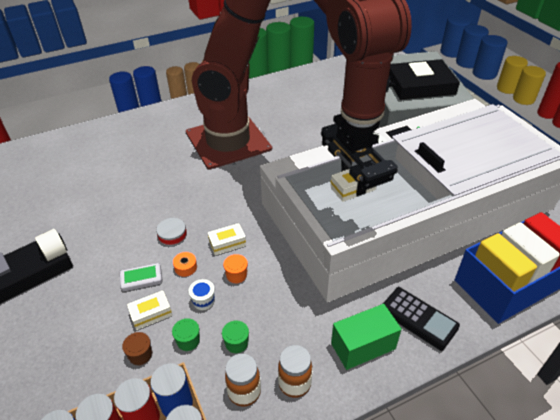

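Butter still held above the well (345,187). Lower it; force says when it touches.

```bash
python3 -m creep '[[[0,-0.2,5,0,0,0],[0,-0.2,9,0,0,0],[0,-0.2,11,0,0,0],[0,-0.2,12.1,0,0,0],[0,-0.2,12.1,0,0,0],[0,-0.2,12.1,0,0,0]]]'; python3 -c "
from h import *
goto(.632,.075,.145,90)"
```

```text
time_s: 20.25
position: [0.6335, 0.0732, 0.1504]
eef_rot: [179.9, -0.0, 89.9]
force: [-1.0, -0.6, -2.5]
gripper_width: 0.0537
pos [0.6335 0.0732 0.1504] rot [179.9  -0.   89.9] F [-1.  -0.6 -2.5] w 0.0537 t 20.25
row [0.18, -0.15, 0.54] [0.1, -0.0, -0.1] rows>= 0.1
```

```bash
python3 -m creep '[[[0,0,0.3,0,0,0],[0,0,0.5,0,0,0],[0,0,0.5,0,0,0]]]'; python3 -c "
from h import *
goto(.632,.075,.145,90)"
```

```text
time_s: 20.62
position: [0.633, 0.0734, 0.1451]
eef_rot: [180.0, -0.0, 90.0]
force: [-3.1, -0.3, 4.1]
gripper_width: 0.0536
pos [0.633  0.0734 0.1451] rot [180.  -0.  90.] F [-3.1 -0.3  4.1] w 0.0536 t 20.62
row [0.16, -0.1, 0.01] [0.0, -0.0, -0.0] rows>= 0.0
```

```bash
python3 -m creep '[[[0,0,0,0,0,0],[0,0,0,0,0,0],[0,0,0,0,0,0],[0,0,-2,0,0,0],[0,0,-6,0,0,0],[0,0,-12,0,0,0],[0,0,-15,0,0,0],[-5,-2,-18,0,0,0],[-10,-6,-18,0,0,0]]]' -0.5; python3 -c "
from h import *
im,c=snap('wrist','w10');
print(manip.state()['q'].round(1)); goto(.4375,-.195,.3,87)"
```

```text
time_s: 21.75
position: [0.5746, -0.0276, 0.3275]
eef_rot: [179.7, 0.1, 89.9]
force: [-0.1, -1.0, 0.8]
gripper_width: 0.0653
[-52.6  11.4  61.4  87.9 -10.   86.5   8.2]
pos [ 0.569  -0.0375  0.3267] rot [179.9   0.   89.3] F [  0.3 -10.2  -0.3] w 0.0649 t 21.8
row [-15.91, -12.96, 2.66] [0.1, 0.0, 2.3] rows>= 3.3
```

View pics/w10.png

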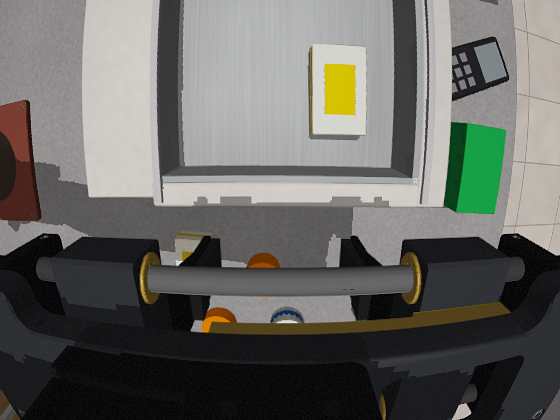

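```bash
python3 -m creep '[[[-5,-4,1,0,0,1],[-10,-8,2,0,0,2],[-15,-12.5,2.7,0,0,2.3],[-15.9,-13,2.7,0,0,2.3],[-15.9,-13,2.7,0,0,2.3],[-15.9,-13,2.7,0,0,2.3]]]' -1; python3 -c "
from h import *
print(manip.state()['q'].round(1))
im,c=snap('wrist','w11');butters(im,c);tubs(im,c); goto(.4375,-.1765,.010,87)"
```

```text
time_s: 22.55
position: [0.4444, -0.1829, 0.2976]
eef_rot: [180.0, 0.0, 87.7]
force: [-0.2, 0.5, 0.0]
gripper_width: 0.0872
[-53.6 -13.8  61.7 102.   12.2  84.7   4. ]
butter px [406. 404.] xy [ 685.5 -660.6] size [ 28. 122.] ang 103.7
butter px [389. 311.] xy [ 648.8 -410.1] size [ 71. 510.] ang 177.6
butter px [444. 275.] xy [ 699.9 -353. ] size [41. 96.] ang 101.1
butter px [116. 275.] xy [ 176.3 -331.5] size [96. 41.] ang 74.3
butter px [274. 170.] xy [ 436.9 -176.2] size [49. 29.] ang 87.1
blue px [390. 247.] xy [ 594.4 -293.5] rad 18.9
pos [ 0.4444 -0.1829  0.2974] rot [-1.80e+02  1.00e-01  8.78e+01] F [0.6 0.8 0.5] w 0.0869 t 22.6
row [0.65, -0.71, 28.74] [-0.0, 0.1, 0.8] rows>= 4.6
```

View pics/w11.png

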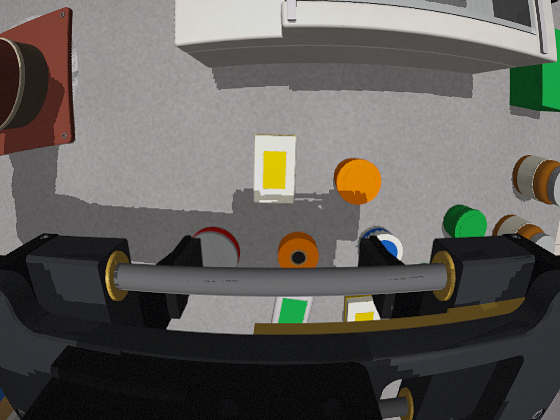

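```bash
python3 -m creep '[[[0.3,-0.3,5,0,0,0.8],[0.65,-0.7,11,0,0,0.8],[0.65,-0.7,17,0,0,0.8],[0.65,-0.7,22,0,0,0.8],[0.65,-0.7,26,0,0,0.8],[0.65,-0.7,28.6,0,0,0.8],[0.65,-0.7,28.7,0,0,0.8],[0.65,-0.7,28.7,0,0,0.8]]]'; python3 -m creep '[[[0,0,0,0,0,0],[0,0,0,0,0,0],[0,0,0,0,0,0],[0,0,0,0,0,0],[0,0,0,0,0,0],[0,0,0,0,0,0]]]' 1 25; python3 -c "
from h import *
print(manip.state()['q'].round(1))
goto(.528,.075,.27,90)"
```

```text
time_s: 23.6
position: [0.4376, -0.1777, 0.0108]
eef_rot: [180.0, 0.1, 86.9]
force: [0.6, 0.2, 0.2]
gripper_width: 0.0872
time_s: 24.35
position: [0.4369, -0.1774, 0.0103]
eef_rot: [180.0, -0.0, 86.9]
force: [-0.9, 1.5, 5.8]
gripper_width: 0.0538
[-38.1  21.9  63.5 123.  -25.9  49.8  37.9]
pos [ 0.4369 -0.1774  0.0103] rot [180.   -0.   86.9] F [-0.9  1.5  5.8] w 0.0538 t 24.35
row [25.71, 7.72, -25.96] [0.0, -0.0, -3.1] rows>= 6.0
```

```bash
python3 -m creep '[[[0,0,-4,0,0,0],[0,0,-10,0,0,0],[0,0,-16,0,0,0],[0,0,-22,0,0,0],[2,2,-26,0,0,0],[6,4,-26,0,0,-1],[11,5,-26,0,0,-3],[16,6.5,-26,0,0,-3],[21,7.5,-26,0,0,-3],[25,7.7,-26,0,0,-3]]]'; python3 -c "
from h import *
goto(.528,.075,.147,90)
snap('scene','s12')"
```

```text
time_s: 25.6
position: [0.5273, 0.07, 0.2693]
eef_rot: [-180.0, 0.1, 89.9]
force: [0.3, -0.2, -2.0]
gripper_width: 0.0537
pos [0.5273 0.07   0.2693] rot [-1.80e+02  1.00e-01  8.99e+01] F [ 0.3 -0.2 -2. ] w 0.0537 t 25.6
row [0.51, 0.07, 12.23] [-0.0, 0.1, -0.1] rows>= 2.0
```

View pics/s12.png

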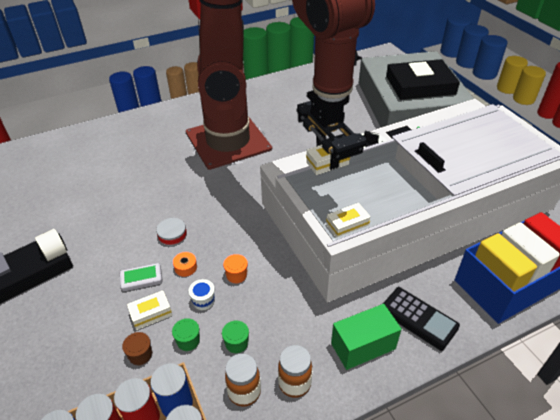

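```bash
python3 -m creep '[[[0.4,0.1,5,0,0,0],[0.4,0.1,9,0,0,0],[0.4,0.1,11,0,0,0],[0.4,0.1,12,0,0,0],[0.4,0.1,12.3,0,0,0],[0.4,0.1,12.5,0,0,0],[0.4,0.1,12.5,0,0,0]]]'; python3 -c "
from h import *
goto(.528,.075,.145,90)"
```

```text
time_s: 26.52
position: [0.5286, 0.072, 0.1456]
eef_rot: [180.0, -0.0, 89.9]
force: [0.1, 0.6, -1.9]
gripper_width: 0.0536
pos [0.5286 0.072  0.1456] rot [180.   -0.   89.9] F [ 0.1  0.6 -1.9] w 0.0536 t 26.52
row [0.3, -0.07, 0.06] [0.0, -0.0, -0.1] rows>= 0.0
```

```bash
python3 -m creep '[[[0,0,0.1,0,0,0],[0,0,0.1,0,0,0]]]'; python3 -m creep '[[[0,0,0,0,0,0],[0,0,0,0,0,0],[0,0,0,0,0,0],[0,0,-2,0,0,0],[0,0,-6,0,0,0],[0,0,-12,0,0,0],[0,0,-15,0,0,0],[-5,1,-16,0,0,0],[-10,2,-16,0,0,0],[-15,3,-16,0,0,0]]]' -0.5; python3 -c "
from h import *
print(manip.state()['q'].round(1)); goto(.587,-.32,.3,90)"
```

```text
time_s: 26.78
position: [0.5287, 0.072, 0.1453]
eef_rot: [180.0, -0.1, 89.9]
force: [-4.0, -0.4, 9.8]
gripper_width: 0.0535
time_s: 28.02
position: [0.5584, -0.0795, 0.3058]
eef_rot: [179.9, -0.0, 89.9]
force: [0.2, 0.1, 0.0]
gripper_width: 0.0657
[-54.6  12.9  69.3  91.1 -12.2  84.3  15.4]
pos [ 0.5584 -0.0795  0.3058] rot [179.9  -0.   89.9] F [0.2 0.1 0. ] w 0.0657 t 28.02
row [-24.04, 2.9, 0.57] [0.1, -0.0, -0.1] rows>= 3.9
```

```bash
python3 -m creep '[[[-6,1,0,0,0,0],[-12,2,0.5,0,0,0],[-18,3,0.5,0,0,0],[-23,3,0.5,0,0,0],[-23,3,0.5,0,0,0],[-23,3,0.5,0,0,0]]]' -1; python3 -c "
from h import *
print(manip.state()['q'].round(1))
im,c=snap('wrist','w13');butters(im,c);tubs(im,c); goto(.587,-.3,.012,90)"
```

```text
time_s: 28.78
position: [0.5875, -0.3082, 0.3001]
eef_rot: [180.0, 0.0, 89.8]
force: [0.2, 0.6, 0.5]
gripper_width: 0.0868
[-17.1  29.1  62.5  76.9 -25.6  88.7  42.5]
butter px [406. 404.] xy [ 846.9 -778.7] size [ 30. 124.] ang 104.4
butter px [389. 320.] xy [ 801.3 -549.3] size [ 32. 513.] ang 179.7
butter px [444. 275.] xy [ 850.6 -469.7] size [42. 96.] ang 103.2
butter px [116. 275.] xy [ 323.5 -467.8] size [97. 42.] ang 76.4
butter px [266. 255.] xy [ 567.9 -423. ] size [29. 39.] ang 91.5
butter px [248.  88.] xy [ 547.4 -194. ] size [59. 59.] ang 63.1
blue px [394. 386.] xy [ 809.4 -708.7] rad 25.3
blue px [418. 255.] xy [ 791.5 -424.3] rad 25.7
blue px [280. 169.] xy [ 586.9 -300.1] rad 21.4
pos [ 0.5879 -0.3071  0.2999] rot [180.   -0.   89.9] F [-1.  -0.6  0.3] w 0.087 t 28.82
row [0.7, -0.11, 28.79] [0.0, -0.0, -0.1] rows>= 4.6
```

View pics/w13.png

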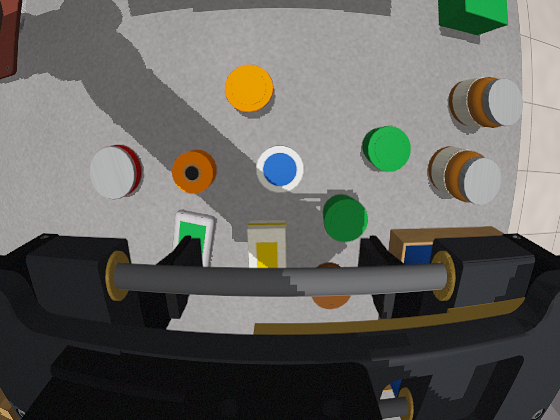

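```bash
python3 -m creep '[[[0.4,-0.1,5,0,0,0],[0.7,-0.1,11,0,0,0],[0.7,-0.1,17,0,0,0],[0.7,-0.1,22,0,0,0],[0.7,-0.1,26,0,0,0],[0.7,-0.1,27.6,0,0,0],[0.7,-0.1,27.6,0,0,0],[0.7,-0.1,27.6,0,0,0]]]'; python3 -m creep '[[[0,0,0,0,0,0],[0,0,0,0,0,0],[0,0,0,0,0,0],[0,0,0,0,0,0],[0,0,0,0,0,0],[0,0,0,0,0,0]]]' 1 20; python3 -c "
from h import *
print(manip.state()['q'].round(1))
goto(.632,.235,.285,90)"
```

```text
time_s: 29.82
position: [0.5876, -0.3015, 0.0251]
eef_rot: [179.9, 0.1, 89.9]
force: [-0.1, 0.0, 0.6]
gripper_width: 0.0871
time_s: 30.58
position: [0.5865, -0.3014, 0.0233]
eef_rot: [180.0, 0.0, 89.9]
force: [-0.4, 0.5, 4.2]
gripper_width: 0.0608
[-14.1  40.5  53.   95.9 -35.9  62.2  49.7]
pos [ 0.5865 -0.3014  0.0233] rot [180.    0.   89.9] F [-0.4  0.5  4.2] w 0.0608 t 30.57
row [53.64, 4.42, -26.17] [0.0, 0.0, -0.1] rows>= 9.6
```

```bash
python3 -m creep '[[[0,0,-4,0,0,0],[0,0,-10,0,0,0],[0,0,-16,0,0,0],[0,0,-22,0,0,0],[4,0.5,-26,0,0,0],[9,1,-26.2,0,0,0],[14,1.5,-26.2,0,0,0],[19,2,-26.2,0,0,0],[24,2.5,-26.2,0,0,0],[29,3,-26.2,0,0,0]]]'; python3 -c "
from h import *
c=calibration('wrist');T=c['world_to_cam'];print('cam',-T[:3,:3].T@T[:3,3])
print(manip.state()['q'].round(1))
goto(.632,.215,.285,90)"
```

```text
time_s: 31.82
position: [0.6168, -0.0096, 0.2846]
eef_rot: [-180.0, -0.0, 89.9]
force: [0.6, 0.1, -1.3]
gripper_width: 0.0609
cam [0.61687107 0.06263594 0.44704438]
[-51.4  23.3  65.7  85.6 -21.3  84.8  14.3]
pos [ 0.6168 -0.0096  0.2846] rot [-180.    -0.    89.9] F [ 0.6  0.1 -1.3] w 0.0609 t 31.82
row [22.46, 1.46, -0.04] [-0.0, -0.0, -0.1] rows>= 3.6
```

```bash
python3 -m creep '[[[5,0.5,0,0,0,0],[10,0.8,0,0,0,0],[15,1,0,0,0,0],[20,1.4,0,0,0,0],[22,1.4,0,0,0,0],[22,1.4,0,0,0,0]]]'; python3 -c "
from h import *
print(manip.state()['q'].round(1))
snap('scene','s14')
goto(.632,.215,.158,90)"
```

```text
time_s: 32.58
position: [0.6313, 0.2101, 0.2842]
eef_rot: [-179.9, 0.1, 90.0]
force: [-0.3, -0.0, -1.3]
gripper_width: 0.0609
[-63.1  29.8  62.2  78.1 -26.   87.3  -3. ]
pos [0.6315 0.2078 0.2846] rot [-1.80e+02  1.00e-01  8.98e+01] F [ 0.2 -1.1 -1.3] w 0.0607 t 32.62
row [0.74, 0.05, 12.66] [-0.0, 0.1, -0.2] rows>= 2.0
```

View pics/s14.png

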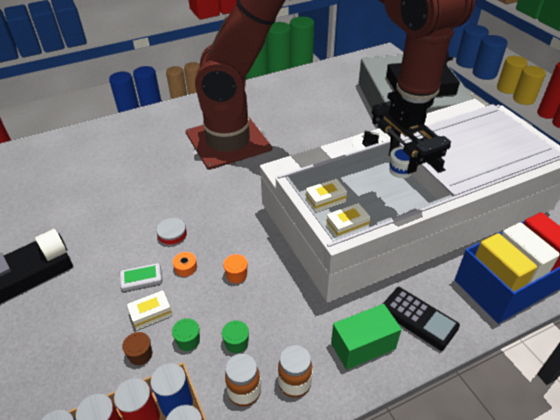

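```bash
python3 -m creep '[[[0.4,0,5,0,0,0],[0.4,0,9,0,0,0],[0.4,0,11,0,0,0],[0.4,0,12,0,0,0],[0.4,0,12.4,0,0,0],[0.4,0,12.5,0,0,0],[0.4,0,12.5,0,0,0]]]'; python3 -c "
from h import *
goto(.632,.215,.158,90)"
```

```text
time_s: 33.5
position: [0.6321, 0.2127, 0.1609]
eef_rot: [179.9, -0.0, 89.9]
force: [0.1, -0.9, -2.4]
gripper_width: 0.061
pos [0.6321 0.2127 0.1609] rot [179.9  -0.   89.9] F [ 0.1 -0.9 -2.4] w 0.061 t 33.5
row [0.23, -0.02, 0.29] [0.1, -0.0, -0.1] rows>= 0.1
```

```bash
python3 -m creep '[[[0,0,0.2,0,0,0],[0,0,0.3,0,0,0],[0,0,0.3,0,0,0]]]'; python3 -c "
from h import *
goto(.632,.215,.158,90)"
```

```text
time_s: 33.88
position: [0.632, 0.2128, 0.1583]
eef_rot: [179.9, -0.0, 89.9]
force: [-2.1, -0.6, 6.9]
gripper_width: 0.0608
pos [0.632  0.2128 0.1583] rot [179.9  -0.   89.9] F [-2.1 -0.6  6.9] w 0.0608 t 33.88
row [0.22, -0.0, 0.03] [0.1, -0.0, -0.1] rows>= 0.0
```

```bash
python3 -m creep '[[[0,0,0,0,0,0],[0,0,0,0,0,0],[0,0,0,0,0,0],[0,0,-2,0,0,0],[0,0,-6,0,0,0],[0,0,-12,0,0,0],[-5,0,-15,0,0,0],[-10.5,-1,-15,0,0,0],[-16,-1.5,-15,0,0,0],[-22,-2,-15,0,0,0]]]' -0.65; python3 -c "
from h import *
snap('wrist','w15');goto(.568,-.44,.3,91)"
```

```text
time_s: 35.12
position: [0.6109, -0.0089, 0.3086]
eef_rot: [179.9, -0.0, 89.9]
force: [0.2, -1.1, 0.4]
gripper_width: 0.0716
pos [ 0.609  -0.0197  0.3095] rot [1.799e+02 1.000e-01 8.920e+01] F [-3.2 -8.3  0.9] w 0.0714 t 35.17
row [-42.08, -3.55, 1.03] [0.1, 0.1, -1.8] rows>= 6.8
```

View pics/w15.png

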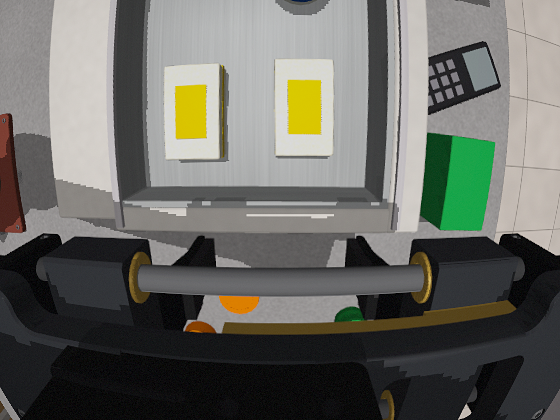

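Two butters lie flat in the well (193,112) and (304,107), tub's edge at (303,5). On to the last carton.

```bash
python3 -m creep '[[[-6,-0.5,0.5,0,0,-0.5],[-12,-1,1,0,0,-1],[-18,-1.5,1,0,0,-1.8],[-24,-2,1,0,0,-1.8],[-30,-2.5,1,0,0,-1.8],[-36,-3,1,0,0,-1.8],[-41,-3.5,1,0,0,-1.8],[-41,-3.5,1,0,0,-1.8],[-41,-3.5,1,0,0,-1.8]]]' -1; python3 -c "
from h import *
print(manip.state()['q'].round(1))
im,c=snap('wrist','w16');butters(im,c); goto(.568,-.4285,.010,91)"
```

```text
time_s: 36.3
position: [0.5752, -0.4172, 0.2979]
eef_rot: [180.0, 0.0, 91.6]
force: [0.4, 0.6, -0.3]
gripper_width: 0.0869
[ -2.1  34.9  59.6  69.  -29.6  91.3  53.1]
butter px [406. 404.] xy [ 848.2 -876.7] size [ 29. 124.] ang 107.6
butter px [389. 320.] xy [ 795.8 -650.2] size [511.  32.] ang 1.6
butter px [444. 275.] xy [ 841.9 -569.4] size [41. 95.] ang 105.0
butter px [116. 275.] xy [ 317.6 -584.1] size [96. 41.] ang 78.2
butter px [274. 183.] xy [ 568.3 -429. ] size [28. 48.] ang 91.5
butter px [214.  78.] xy [ 486.6 -292. ] size [10. 41.] ang 130.8
butter px [264.  13.] xy [ 547.7 -202.7] size [59. 38.] ang 0.3
pos [ 0.5758 -0.4163  0.2978] rot [180.    0.   91.7] F [ 0.4  1.  -0.3] w 0.087 t 36.35
row [-1.2, -0.84, 28.78] [0.0, 0.0, 0.7] rows>= 4.6
```

View pics/w16.png

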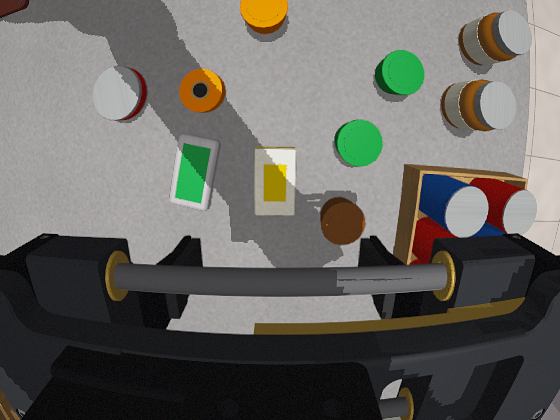

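```bash
python3 -m creep '[[[-0.6,-0.4,5,0,0,0.5],[-1.2,-0.8,11,0,0,0.5],[-1.2,-0.8,17,0,0,0.5],[-1.2,-0.8,22,0,0,0.5],[-1.2,-0.8,26,0,0,0.5],[-1.2,-0.8,28.7,0,0,0.5],[-1.2,-0.8,28.8,0,0,0.5],[-1.2,-0.8,28.8,0,0,0.5]]]' -0.7; python3 -m creep '[[[0,0,0,0,0,0],[0,0,0,0,0,0],[0,0,0,0,0,0],[0,0,0,0,0,0],[0,0,0,0,0,0],[0,0,0,0,0,0]]]' 1 25; python3 -c "
from h import *
print(manip.state()['q'].round(1))
goto(.528,.215,.27,90)"
```

```text
time_s: 37.35
position: [0.5687, -0.429, 0.0107]
eef_rot: [179.9, 0.1, 91.2]
force: [-0.6, -1.2, -0.2]
gripper_width: 0.0738
time_s: 38.1
position: [0.5678, -0.4296, 0.0097]
eef_rot: [180.0, 0.0, 91.2]
force: [-0.2, 0.6, 6.1]
gripper_width: 0.0536
[  0.2  46.4  51.1  87.8 -38.6  64.6  60.8]
pos [ 0.5678 -0.4296  0.0097] rot [180.    0.   91.2] F [-0.2  0.6  6.1] w 0.0536 t 38.1
row [64.52, -2.65, -26.04] [0.0, 0.0, 1.2] rows>= 11.1
```

```bash
python3 -m creep '[[[0,0,-4,0,0,0],[0,0,-10,0,0,0],[0,0,-16,0,0,0],[0,0,-22,0,0,0],[4,0,-26,0,0,0],[9,0,-26,0,0,0],[14,0,-26,0,0,0.5],[20,0,-26,0,0,1],[26,-0.5,-26,0,0,1.2],[32,-1,-26,0,0,1.2]]]'; python3 -c "
from h import *
print(manip.state()['q'].round(1))
goto(.528,.215,.27,90)"
```

```text
time_s: 39.35
position: [0.5503, -0.1078, 0.2684]
eef_rot: [-179.9, -0.0, 89.9]
force: [-0.2, 0.4, -1.3]
gripper_width: 0.0541
[-53.1  15.   71.8  95.  -14.4  80.6  20.5]
pos [ 0.5503 -0.1078  0.2684] rot [-179.9   -0.    89.9] F [-0.2  0.4 -1.3] w 0.0541 t 39.35
row [32.28, -2.26, -0.15] [-0.1, -0.0, -0.1] rows>= 5.2
```

```bash
python3 -m creep '[[[5,0,0,0,0,0],[11,0,0,0,0,0],[17,-0.5,0,0,0,0],[23,-1.2,0,0,0,0],[29,-2,0,0,0,0],[31.8,-2.3,0,0,0,0],[31.8,-2.3,0,0,0,0],[31.8,-2.3,0,0,0,0]]]'; python3 -c "
from h import *
print(manip.state()['q'].round(1))
snap('scene','s17')
goto(.528,.215,.147,90)"
```

```text
time_s: 40.35
position: [0.5285, 0.2065, 0.2689]
eef_rot: [-180.0, 0.1, 89.8]
force: [0.2, 0.2, -2.6]
gripper_width: 0.0539
[-83.1  15.6  69.6  94.1 -14.7  80.7 -12. ]
pos [0.5286 0.2062 0.2691] rot [-180.     0.    89.8] F [ 0.1  0.  -2.7] w 0.0539 t 40.4
row [0.88, -0.07, 12.21] [-0.0, 0.0, -0.2] rows>= 2.0
```

View pics/s17.png

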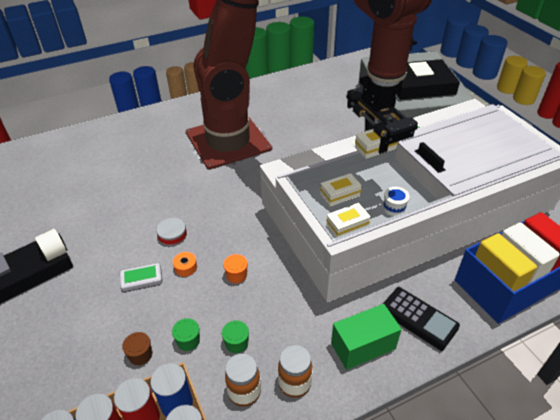

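Run:
```python
from h import *
im,c=snap('top','t17')
s=calibration('scene'); si=cv2.imread('pics/s17.png')
for C,I in ((s,si),(c,im)):
  for k,r,a in blobs(I,C,40):
    if k in('yellow','blue'):
        p=plane(C,r[0],.175 if k=='yellow' else .183)[:2]
        if .44<p[0]<.72 and -.02<p[1]<.34: 
            b=cv2.boxPoints(r); w=np.array([plane(C,q,.175)[:2] for q in b]); L=max((w[1]-w[0],w[2]-w[1]),key=np.linalg.norm)
            print(k,np.round(r[0]),p.round(4),np.degrees(np.arctan2(L[1],L[0])).round(1))
cv2.imwrite('pics/t17c.png',cv2.resize(im[90:300,60:300],None,fx=3,fy=2.8))
```

```text
yellow [348. 215.] [0.6364 0.073 ] 89.8
yellow [341. 183.] [0.5301 0.1147] 89.3
blue [396. 194.] [0.6356 0.2111] 63.2
yellow [204. 205.] [0.5264 0.1169] -90.3
yellow [231. 163.] [0.6327 0.0745] -89.1
blue [173. 153.] [0.6327 0.2074] -168.1
```

View pics/t17c.png

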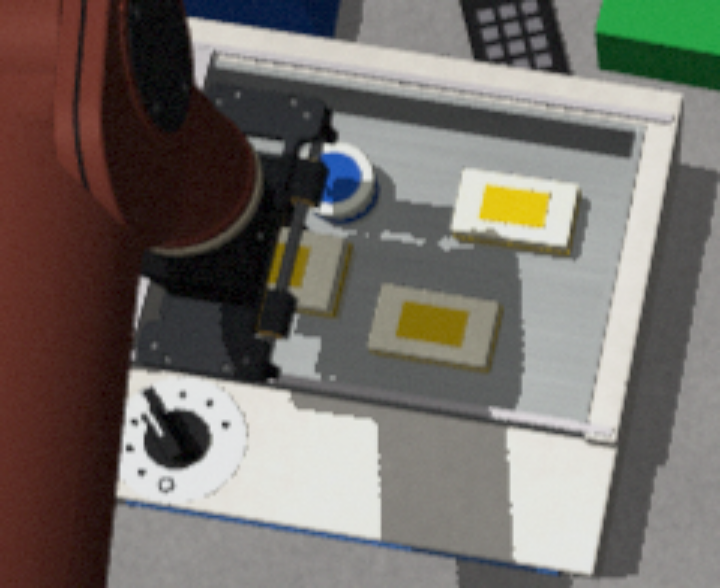

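```bash
python3 -m creep '[[[3.7,-0.1,0,0,0,0],[3.7,-0.1,4,0,0,0],[3.7,-0.1,9,0,0,0],[3.7,-0.1,11,0,0,0],[3.7,-0.1,12,0,0,0],[3.7,-0.1,12.4,0,0,0],[3.7,-0.1,12.5,0,0,0],[3.7,-0.1,12.5,0,0,0]]]'; python3 -c "
from h import *
goto(.528,.245,.145,90)"
```

```text
time_s: 41.45
position: [0.5278, 0.2455, 0.1449]
eef_rot: [179.9, -0.0, 90.0]
force: [0.2, 0.9, -2.0]
gripper_width: 0.0537
pos [0.5278 0.2455 0.1449] rot [179.9  -0.   90. ] F [ 0.2  0.9 -2. ] w 0.0537 t 41.45
row [-0.05, 0.03, -0.01] [0.1, -0.0, -0.0] rows>= 0.0
```

```bash
python3 -m creep '[[[0,0,0.1,0,0,0],[0,0,0.15,0,0,0],[0,0,0.15,0,0,0]]]'; python3 -m creep '[[[0,0,0,0,0,0],[0,0,0,0,0,0],[0,0,0,0,0,0],[0,0,-2,0,0,0],[0,0,-6,0,0,0],[0,0,-12,0,0,0],[0,0,-17,0,0,0],[0,0,-20,0,0,0],[-5,-1,-20,0,0,0],[-10,-2,-20,0,0,0]]]' -0.55; python3 -m creep '[[[-5,-3,0,0,0,0],[-5,-3,0,0,0,0]]]'; python3 -c "
from h import *
print(manip.state()['q'].round(1))
snap('wrist','w18')
snap('scene','s18')
im,c=snap('top','t18')
cv2.imwrite('pics/t18c.png',cv2.resize(im[90:300,60:300],None,fx=3,fy=2.8))
goto(.58,.343,.33,180)"
```

```text
time_s: 41.82
position: [0.5277, 0.2456, 0.1446]
eef_rot: [180.0, -0.1, 90.0]
force: [-7.0, -2.6, 15.7]
gripper_width: 0.0541
time_s: 43.08
position: [0.5079, 0.1434, 0.3438]
eef_rot: [179.9, 0.1, 89.9]
force: [-1.2, -1.2, 2.5]
gripper_width: 0.0677
time_s: 43.32
position: [0.4772, 0.0936, 0.3432]
eef_rot: [180.0, -0.2, 89.9]
force: [0.7, 0.5, -0.8]
gripper_width: 0.0679
[-91.3 -15.6  63.5  96.6  13.8  90.4 -28.7]
pos [0.4775 0.0939 0.3434] rot [-180.    -0.3   89.8] F [0.5 0.6 0.8] w 0.0675 t 43.48
row [24.94, 10.18, 1.46] [0.2, -0.2, -90.2] rows>= 8.4
```

View pics/w18.png

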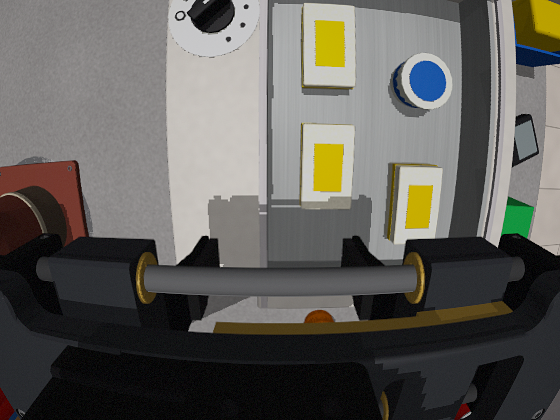

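View pics/s18.png

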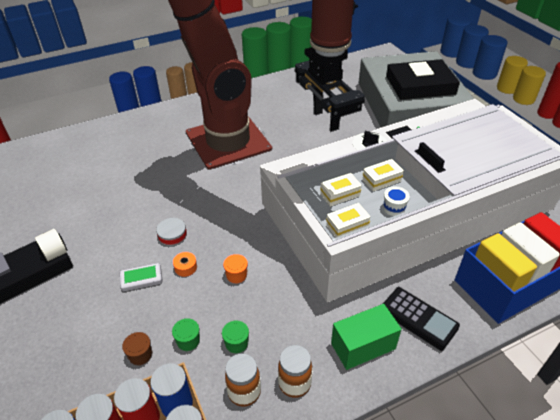

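```bash
python3 -m creep '[[[2,2,0,0,0,-10],[5,4,0,0,0,-20],[9,6,0,0,0,-30],[13,8,0,0,0,-40],[17,9.5,0,0,0,-50],[21,10.2,0,0,0,-60],[24,10.2,0,0,0,-70],[24.9,10.2,0,0,0,-80],[24.9,10.2,0,0,0,-90],[24.9,10.2,0,0,0,-90]]]' -1; python3 -m creep '[[[0,0,0,0,0,0],[0,0,0,0,0,0]]]'; python3 -c "
from h import *
print(manip.state()['q'].round(1))
snap('wrist','w19')
goto(.58,.3437,.216,180)"
```

```text
time_s: 44.72
position: [0.5796, 0.3456, 0.3416]
eef_rot: [-179.9, -0.0, -179.7]
force: [0.6, -0.2, 0.9]
gripper_width: 0.087
time_s: 44.98
position: [0.5795, 0.3448, 0.342]
eef_rot: [-179.9, -0.0, 179.9]
force: [-0.0, 1.1, 0.8]
gripper_width: 0.0869
[-67.5  26.2  50.8  70.1 -19.9  92.5  69.3]
pos [0.5794 0.3447 0.3422] rot [-179.9   -0.   179.9] F [ 0.3 -0.   0.1] w 0.0865 t 45.02
row [-0.06, -0.09, 12.62] [-0.1, -0.0, -0.1] rows>= 2.0
```

View pics/w19.png

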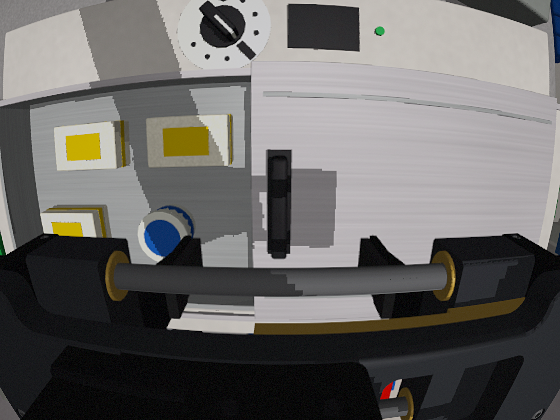

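```bash
python3 -m creep '[[[0,-0.1,4,0,0,0],[0,-0.1,9,0,0,0],[0,-0.1,11.5,0,0,0],[0,-0.1,12.6,0,0,0],[0,-0.1,12.6,0,0,0],[0,-0.1,12.6,0,0,0]]]'; python3 -m creep '[[[0,0,0,0,0,0],[0,0,0,0,0,0],[0,0,0,0,0,0],[0,0,0,0,0,0],[0,0,0,0,0,0],[0,0,0,0,0,0],[0,0,0,0,0,0],[0,0,0,0,0,0],[0,0,0,0,0,0]]]' 1 25; python3 -c "
from h import *
goto(.5777,.0137,.216,180)"
```

```text
time_s: 45.78
position: [0.5801, 0.3434, 0.218]
eef_rot: [179.9, 0.1, 179.9]
force: [0.3, 0.4, 0.5]
gripper_width: 0.0867
time_s: 46.9
position: [0.5793, 0.3433, 0.2166]
eef_rot: [180.0, -0.0, 179.9]
force: [1.1, 0.5, 0.0]
gripper_width: 0.0137
pos [0.5793 0.3433 0.2166] rot [180.   -0.  179.9] F [1.1 0.5 0. ] w 0.0137 t 46.9
row [0.13, -32.96, 0.05] [0.0, -0.0, -0.1] rows>= 5.3
```

```bash
python3 -m creep '[[[0,-1.5,0,0,0,0],[0,-4.5,0,0,0,0],[0,-7.5,0,0,0,0],[0,-10.5,0,0,0,0],[0,-13.5,0,0,0,0],[0,-16.5,0,0,0,0],[0,-19.5,0,0,0,0],[0.1,-22.5,0,0,0,0],[0.1,-25.5,0,0,0,0],[0.1,-28,0,0,0,0]]]'; python3 -m creep '[[[0,-1,0,0,0,0],[0,-2,0,0,0,0],[0,-3,0,0,0,0],[0,-4,0,0,0,0],[0,-4.5,0,0,0,0],[0,-4.9,0,0,0,0]]]'; python3 -c "
from h import *
goto(.5777,.0137,.216,180)"
```

```text
time_s: 48.15
position: [0.5769, 0.0611, 0.2165]
eef_rot: [179.9, -0.1, 179.9]
force: [-2.7, 3.7, 2.2]
gripper_width: 0.0135
time_s: 48.9
position: [0.5765, 0.0139, 0.2164]
eef_rot: [180.0, -0.2, 179.9]
force: [-9.1, 3.2, 6.9]
gripper_width: 0.0139
pos [0.5765 0.0139 0.2164] rot [180.   -0.2 179.9] F [-9.1  3.2  6.9] w 0.0139 t 48.9
row [-0.12, -0.02, 0.04] [0.0, -0.2, -0.1] rows>= 0.0
```

```bash
python3 -m creep '[[[0,-0.3,0,0,0,0],[0,-0.7,0,0,0,0],[0,-1.1,0,0,0,0],[0,-1.1,0,0,0,0]]]'; python3 -m creep '[[[0,-0.3,0,0,0,0],[0,-0.3,0,0,0,0]]]'
```

```text
time_s: 49.4
position: [0.5767, 0.0135, 0.2163]
eef_rot: [179.3, -0.2, -179.5]
force: [-11.6, 30.3, 9.2]
gripper_width: 0.0139
time_s: 49.65
position: [0.5767, 0.0135, 0.2163]
eef_rot: [179.1, -0.3, -179.4]
force: [-11.7, 37.7, 10.3]
gripper_width: 0.0138
```

```bash
python3 -m creep '[[[0,0.6,0,0,0,0],[0,1.1,0,0,0,0],[0,1.1,0,0,0,0]]]'; python3 -m creep '[[[0,0,0,0,0,0],[0,0,0,0,0,0],[0,0,0,0,0,0],[0,0,-2,0,0,0],[0,0,-6,0,0,0],[0,0,-11,0,0,0],[3,5,-14,0,0,0],[6,10,-14,0,0,0],[9,15,-14,0,0,0],[11,20,-14,0,0,0]]]' -1;  python3 -m creep '[[[1,6,0,0,0,0],[1,6,0,0,0,0],[1,6,0,0,0,0]]]'; python3 -c "
from h import *
im,c=snap('wrist','w20'); cv2.imwrite('pics/w20c.png',cv2.resize(im[50:330,60:420],None,fx=2.1,fy=2.1))
snap('scene','s20');im,c=snap('top','t20');goto(.46,.275,.35,180)"
```

```text
time_s: 50.02
position: [0.5767, 0.0136, 0.2163]
eef_rot: [179.8, -0.2, -179.9]
force: [-7.4, 7.5, 4.9]
gripper_width: 0.0141
time_s: 51.28
position: [0.4673, 0.2124, 0.3585]
eef_rot: [179.8, 0.1, 179.9]
force: [0.8, 0.9, -0.6]
gripper_width: 0.0866
time_s: 51.65
position: [0.4589, 0.2706, 0.3575]
eef_rot: [-180.0, 0.1, 179.9]
force: [0.7, -0.1, -0.2]
gripper_width: 0.0866
pos [0.4591 0.2697 0.3573] rot [180.    0.  179.8] F [ 0.2 -0.1 -0.2] w 0.0871 t 51.8
row [-0.08, 0.53, 0.73] [0.0, 0.0, -0.2] rows>= 0.1
```

View pics/w20c.png

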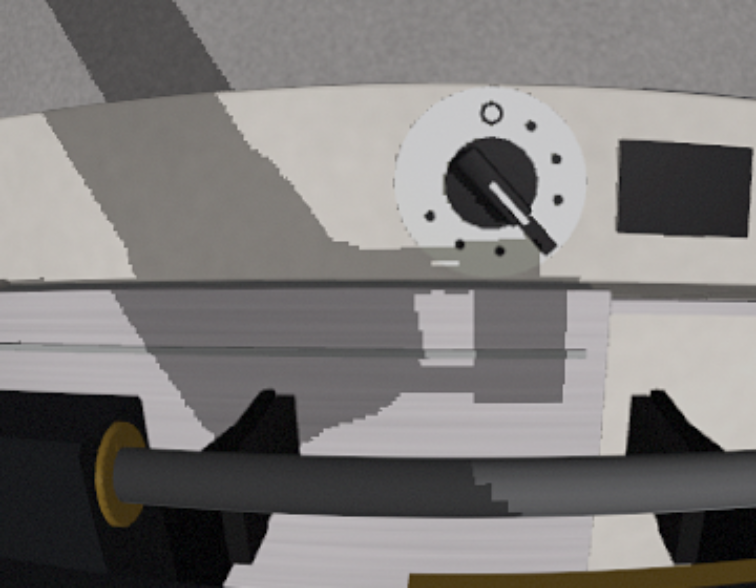

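View pics/s20.png

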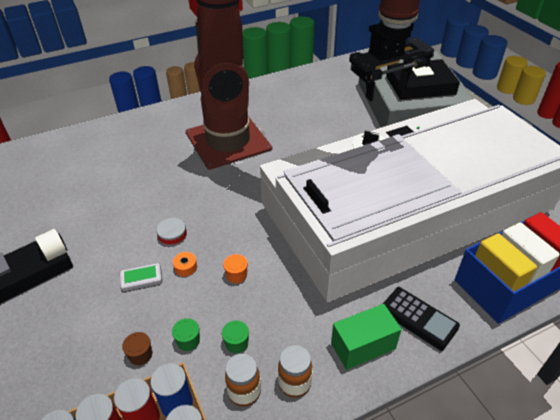

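View pics/t20.png

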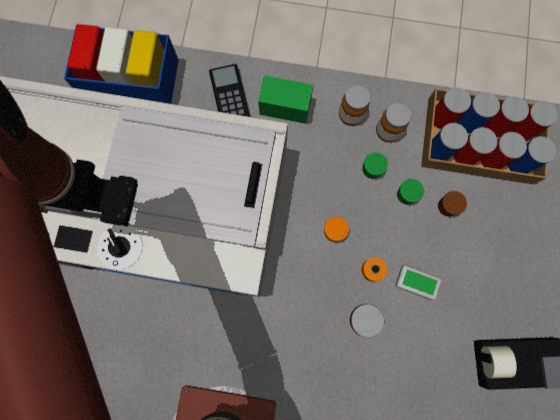

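```bash
python3 -c "
from h import *
print(manip.sign_off())"
```

```text
the job is handed in; nothing more can be done
None
```

The job is done and handed in at about 52 s of the 210 s allowed. I slid the cover to its open stop and turned the thermostat knob from off to the bold bar. Then I laid the three butter cartons and the one white tub present flat on the well floor, and slid the cover back to its shut stop.

- **Cover:** It hit both stops, and the shut position matched the measured 0.33 m travel to within a millimetre.
- **Knob:** The last wrist picture shows the pointer at the bold bar.
- **Well:** The last picture before shutting showed four separate items, none on top of another. I did not look inside again once the cover was shut.
- **Tins and label roll:** They are at the same pixels in the top view as at the start.
- **Disagreement:** While I was fetching the last carton, one carton already in the well turned out to have shifted about 4 cm. It was still flat, so I put the last carton further along to clear it.
- **Camera offset:** The scene and top views differed by about 3 mm in x, so I aimed each grasp with the wrist camera.

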